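# Refit the heat sinks on a reworked circuit board

## Robot

A 6-joint arm with a two-finger parallel gripper is mounted at the origin on the work surface. World frame = base frame: x ahead of the robot, y to its left, z up, the work surface at z = 0. Lengths are in m, angles in rad, forces in N, time in s.
With the tool pointing down it reaches from about 0.325 to 1 m from the base axis. Payload 5.1 kg.
Tool frame: the origin (TCP) lies midway between the tips of the shut fingers; the grasp point (between the pads) lies 19 mm behind it; z points along the fingers, y is the line along which they close (so a half turn about z gives the same grasp; the last joint's range is limited). The gripper opens to 85 mm and grips with 20 to 120 N. Pads are 22 mm wide; open, the fingers measure 114 mm over their backs; the gripper's body (76 mm by 85 mm) begins 54 mm behind the grasp point. The pads swing forward as they close: fully open they stand 13 mm farther back than shut.
Start: joints at [1.245, 0.124, 1.65, -0, 1.367, -0.083], TCP at [0.156, 0.631, 0.206] pointing down, gripper open.
Joint ranges: [-2.61, 2.61], [-1.02, 2.33], [0.03, 2.71], [-1.35, 4.49], [0.32, 2.68], [-2.91, 2.91]. Speed limits (rad/s): [2.57, 2.57, 3.14, 3.14, 3.14, 3.14].

## Interface

Orientations are given as a 3x3 rotation matrix whose columns are the frame's x, y, z axes.
In Python, from plant import r gives the robot as it stands. The module is installed in compiled form; this text tells all that it offers.
- The arm moves only by the tool step_arm, never from a script. Its argument "series" is a list of rows, each a list of 7 numbers: the opening, from -1 (shut) to 1 (fully open), then the shift along the tool's x, y, z in m, then the turn, a rotation vector about the tool's x, y, z in rad. A call has 1 to 20 rows; each row shifts and turns the commanded pose from where the row before left it, along the tool's axes as they then stand; what a row does not reach is not made up. A row lasts 1/8 s, in which the tool goes at most 62.5 mm and 10.7 degrees, less where a joint would pass 70% of its speed; a pose out of reach is approached as far as the arm can. A call is refused whole if a number of a shift passes 0.0625 or a number of a turn 0.188, either way. A call with a gripper value outside its range is refused whole. The fingers move at their own pace and stop on an object; the grip force is fixed at half the most. Time passes only in rows, so rows that do not move let the fingers close. It gives the time, the measured TCP pose, the force, the opening and the grip force at its end, in the units of the state.
- r.read_state(): the state, without advancing time (a new reading comes with each control period).
- r.capture(name): name is "scene" or "top" or "wrist"; returns a dict with "color" (420x560x3 uint8, red, green, blue), "fov_y" (degrees; the focal length in pixels is half the picture's height over the tangent of half this angle, whatever the lens; pixels are square), "cx", "cy" (the principal point, pixels), "k1" (the pictures are not rectified: a ray, as slopes to the right and down, at radius r is drawn at 1 + k1 r^2 times it, then the intrinsics apply), "R" (3x3) and "t" (3): a world point X has camera coordinates R X + t; the wrist camera has in their place "T_tool_cam" (4x4, takes a point from camera to tool coordinates, whose origin is the TCP and whose axes are the flange's). Camera axes: x right, y down, z forward; pixel columns grow to the right and rows downward; lengths in m; the calibration is good to about 2 mm. A picture is of the moment at which its call begins: read the wrist's pose just before it. There is no depth.
- r.sign_off(): hands the job in; it is judged then, once.
The state is a dict: "time": time; "joint_pos": joint angles; "joint_vel": joint speeds; "tau": joint torques, N m; "tcp_pos": TCP position; "tcp_rot": TCP orientation; "force": force on the tool from outside, world axes, zero at the start; "ft_torque": the same for the moment, N m; "opening": opening from 0.0 (shut) to 1.0 (fully open); "grasp_force": force on a finger pad.
Only numpy, scipy, OpenCV 4.12 (cv2) and the standard library are available. Lean on these libraries where they do the work, as an engineer would, in place of code of your own. Each camera call takes 0.05 s, during which the arm holds its last target. There are 200 camera calls.

## Task

Put the four finned square and oblong heat sinks back on the circuit board: each goes on the chip of its own shape and size, centred and lying flat on it, with its fins running along the holder's rails so that the fan blows through them. Set each one down gently rather than dropping it, for the chips are delicate; the round pin-fin heat sink and the steel nozzle are not part of the job.

Things in the scene. Friction and masses are not known exactly. Their poses are not given: they have to be found in the camera images.
- board: Green circuit board 230 x 214 mm, top face 30 mm above the table, in a fixed holder between two aluminium rails. Origin: centre of the underside, on the table; x axis along the rails (18 mm wide, 280 mm long, 33 mm tall, at y = +-114 mm). A black twin fan, 64 mm tall, 26 mm thick, stands across the end at x = +142 mm. Parts beside the chips are at most 6 mm high.
- chip_large: The largest square black chip on the board, fixed, 50 x 50 mm, 4 mm thick (top face at z = +4 mm in its frame, 34 mm above the table). Origin: centre of its underside, on the board's top face; x axis along the rails. Any of the four chip places of the board may be its place; chip centres are at least 75 mm apart.
- sink_large: The largest square finned aluminium heat sink, loose, upright on the table, 50 mm along the fins (x axis) x 50 mm across the fins (y axis) x 24 mm tall, 75 g (give or take a third); same footprint as the large chip. Flat outer fins on the +y and -y sides, solid to grip. Origin: centre of its underside; z up.
- chip_medium: The middle-sized square black chip on the board, fixed, 36 x 36 mm, 4 mm thick (top face at z = +4 mm in its frame, 34 mm above the table). Origin: centre of its underside, on the board's top face; x axis along the rails. Any of the four chip places of the board may be its place; chip centres are at least 75 mm apart.
- sink_medium: The middle-sized square finned aluminium heat sink, loose, upright on the table, 36 mm along the fins (x axis) x 36 mm across the fins (y axis) x 22 mm tall, 35 g (give or take a third); same footprint as the medium chip. Flat outer fins on the +y and -y sides, solid to grip. Origin: centre of its underside; z up.
- chip_small: The smallest square black chip on the board, fixed, 24 x 24 mm, 4 mm thick (top face at z = +4 mm in its frame, 34 mm above the table). Origin: centre of its underside, on the board's top face; x axis along the rails. Any of the four chip places of the board may be its place; chip centres are at least 75 mm apart.
- sink_small: The smallest square finned aluminium heat sink, loose, upright on the table, 24 mm along the fins (x axis) x 24 mm across the fins (y axis) x 20 mm tall, 16 g (give or take a third); same footprint as the small chip. Flat outer fins on the +y and -y sides, solid to grip. Origin: centre of its underside; z up.
- chip_oblong: The only oblong black chip on the board, fixed, 64 x 24 mm, 4 mm thick (top face at z = +4 mm in its frame, 34 mm above the table). Origin: centre of its underside, on the board's top face; x axis along the rails and along its length. Any of the four chip places of the board may be its place; chip centres are at least 75 mm apart.
- sink_oblong: The only oblong finned aluminium heat sink, loose, upright on the table, 64 mm along the fins (x axis) x 24 mm across the fins (y axis) x 22 mm tall, 40 g (give or take a third); same footprint as the oblong chip. Flat outer fins on the +y and -y sides, solid to grip. Origin: centre of its underside; z up.
There are look-alikes about, which are no part of the job. What is shaped like the sink_oblong but purple or yellow is not meant.

How it is judged:
By the outcome, as a careful person would: the job done as asked, in the order asked, and still so for the second after the job is handed in, with the robot touching nothing.
It also fails if it takes over 96 s, if anything falls off the work surface, if the arm or the gripper's body presses on something with over 40 N, if the wrist force passes 120 N, or if a joint passes its speed limit or range.

## Working session

There is one attempt and no reset: what is moved stays moved. The work goes in short steps, Python scripts to look and compute and a tool call to move; the robot and the scene stay as the last step left them, time stands still between calls to the robot, and variables do not carry over. Pictures are saved under pics/ and viewed, at most 14 in all, crops included, and the job is handed in when it is done.

Besides the shell and the picture viewer there is one more tool, called after "Call:" by a JSON object that holds its "api" and its "payload". step_arm: Moves the arm, as the interface text tells. Its arguments: {"type":"object","properties":{"series":{"type":"array","items":{"type":"array","items":{"type":"number"}}}},"required":["series"]}

```bash
mkdir -p pics; cat > h.py <<'E'
import numpy as np, cv2
from plant import r
def K(c):
    h=c["color"].shape[0]; f=h/2/np.tan(np.radians(c["fov_y"])/2)
    return np.array([[f,0,c["cx"]],[0,f,c["cy"]],[0,0,1.]])
def snap(n):
    s=r.read_state(); c=r.capture(n)
    if n=="wrist":
        T=np.eye(4);T[:3,:3]=s["tcp_rot"];T[:3,3]=s["tcp_pos"]; W=T@np.array(c["T_tool_cam"])
        c["R"]=W[:3,:3].T; c["t"]=-W[:3,:3].T@W[:3,3]
    return c
def ray(c,p):
    p=np.atleast_2d(np.array(p,float)); k=K(c)
    d=(p-k[:2,2])/k[0,0]; u=d.copy()
    for _ in range(20): u=d/(1+c["k1"]*(u**2).sum(1,keepdims=True))
    R=np.array(c["R"]); D=np.c_[u,np.ones(len(u))]@R
    return -R.T@np.array(c["t"]),D
def onz(c,p,z):
    o,D=ray(c,p); return o+D*((z-o[2])/D[:,2])[:,None]
def proj(c,X):
    q=np.atleast_2d(X)@np.array(c["R"]).T+np.array(c["t"]); u=q[:,:2]/q[:,2:]
    k=K(c); return u*(1+c["k1"]*(u**2).sum(1,keepdims=True))*k[0,0]+k[:2,2]
def tri(c1,p1,c2,p2):
    o1,d1=ray(c1,p1);o2,d2=ray(c2,p2);d1=d1[0];d2=d2[0]
    s=np.linalg.lstsq(np.c_[d1,-d2],o2-o1,rcond=None)[0]
    a=o1+s[0]*d1;b=o2+s[1]*d2; return (a+b)/2,np.linalg.norm(a-b)
def save(c,n,box=None,sc=1):
    im=c["color"][:,:,::-1]
    if box: x0,y0,x1,y1=box; im=im[y0:y1,x0:x1]
    cv2.imwrite("pics/"+n+".png",cv2.resize(im,None,fx=sc,fy=sc,interpolation=cv2.INTER_CUBIC))
E
python3 - <<'E'
from h import *
import pickle
d={n:snap(n) for n in("scene","top","wrist")}
pickle.dump(d,open("d0.pkl","wb"))
for n in d:
    save(d[n],n+"0",None,1.42); c=d[n]; print(n,c["fov_y"],c["k1"],ray(c,[280,210]))
s=r.read_state();print(s["time"],s["tcp_rot"])
E
```

```text
scene 43.12883270556612 -0.09212927470051409 (array([ 1.02351355, -0.35682882,  0.88018938]), array([[-0.52804661,  0.31948024, -0.78688858]]))
top 44.34231458935693 -0.02030245681682023 (array([ 0.41253136, -0.01544404,  1.0089102 ]), array([[ 0.07706213,  0.01115059, -0.9970053 ]]))
wrist 59.38202171596933 -0.10283768679691743 (array([0.08203517, 0.64840863, 0.37345315]), array([[ 0.2933299 , -0.0702591 , -0.95344631]]))
0.15 [[-9.70669453e-01  2.40417430e-01 -5.22246961e-04]
 [ 2.40417960e-01  9.70668227e-01 -1.54874376e-03]
 [ 1.34583537e-04 -1.62887580e-03 -9.99998664e-01]]
```

View pics/top0.png

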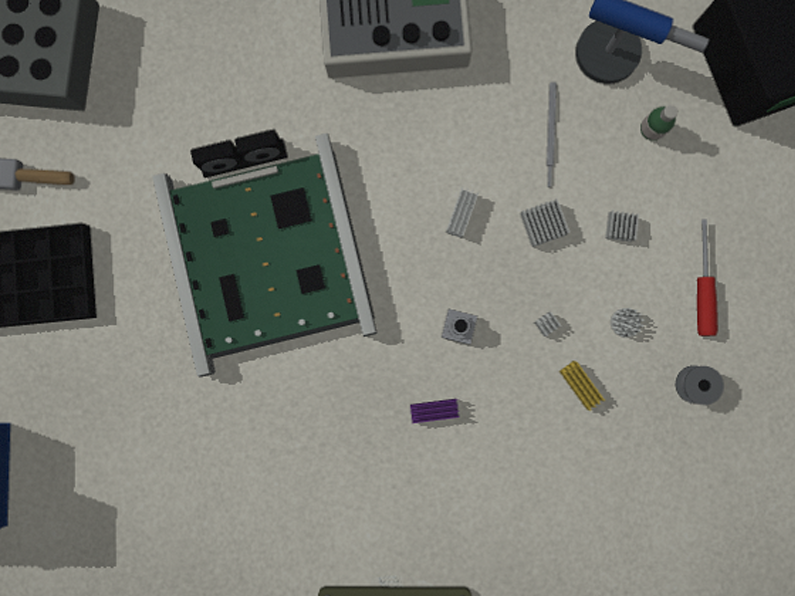

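View pics/scene0.png

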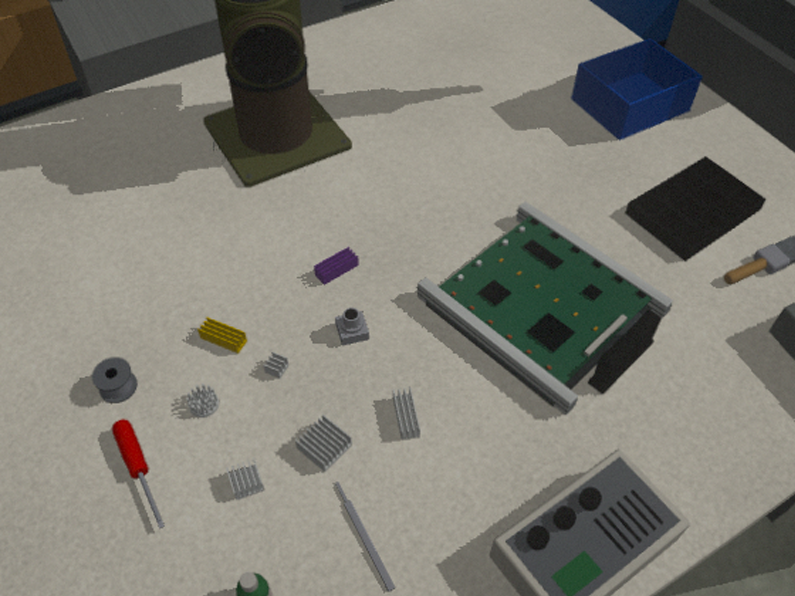

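Top view (796-wide picture): the board is at (267,255), with its fan end up. Chips: large (292,208), small (220,228), medium (311,279), oblong (232,297). 

Candidates:
- **Oblong:** aluminium at (467,214), purple at (435,411), yellow at (581,385). The aluminium one is meant, because purple and yellow are excluded.
- **Square finned:** (545,224) is large, (622,226) medium and (551,325) small, by size.
- **Not part of the job:** the round pin-fin at (630,323) and the nozzle at (460,326).

```bash
python3 - <<'E'
from h import *
import pickle
d=pickle.load(open("d0.pkl","rb")); t=d["top"]; s=d["scene"]; q=1.42
pts=dict(obl=((467,214),(405,414)),large=((545,224),(323,443)),med=((622,226),(244,482)),small=((551,325),(275,365)),
 cL=((292,208),(550,332)),cS=((220,228),(592,293)),cM=((311,279),(494,293)),cO=((232,297),(543,254)))
for k,(a,b) in pts.items():
    X,e=tri(t,np.array(a)/q,s,np.array(b)/q); print(k,np.round(X,4),round(e,4),np.round(onz(t,np.array(a)/q,.034 if k[0]=='c' else .02)[0,:2],4))
# rails
for p in((166,176),(207,374),(323,138),(368,333)): print(onz(t,np.array(p)/q,.033)[0])
im=t["color"][:,:,::-1]
a=im[125:250,300:475]; cv2.imwrite("pics/crop1.png",cv2.resize(a,None,fx=4.4,fy=4.4,interpolation=cv2.INTER_CUBIC))
c=r.capture("wrist");print(np.round(c["T_tool_cam"],3))
E
```

```text
obl [ 0.6083 -0.0964  0.0097] 0.0083 [ 0.6042 -0.0992]
large [ 0.593  -0.2062  0.0089] 0.003 [ 0.5903 -0.2054]
med [ 0.5905 -0.3147  0.0044] 0.0009 [ 0.5875 -0.3104]
small [ 0.4543 -0.2108  0.0103] 0.006 [ 0.4525 -0.2116]
cL [0.6112 0.1393 0.032 ] 0.0021 [0.6102 0.1381]
cS [0.5848 0.2377 0.0281] 0.0022 [0.5831 0.2353]
cM [0.5145 0.1126 0.0306] 0.0015 [0.5138 0.1116]
cO [0.4905 0.2191 0.0317] 0.0024 [0.4897 0.2175]
[0.65498219 0.31066694 0.033     ]
[0.38678609 0.24962427 0.033     ]
[0.70672389 0.09704184 0.033     ]
[0.44143627 0.03494923 0.033     ]
[[-0.001 -0.955 -0.297  0.076]
 [ 1.    -0.001  0.    -0.001]
 [-0.    -0.297  0.955 -0.168]
 [ 0.     0.     0.     1.   ]]
```

View pics/crop1.png

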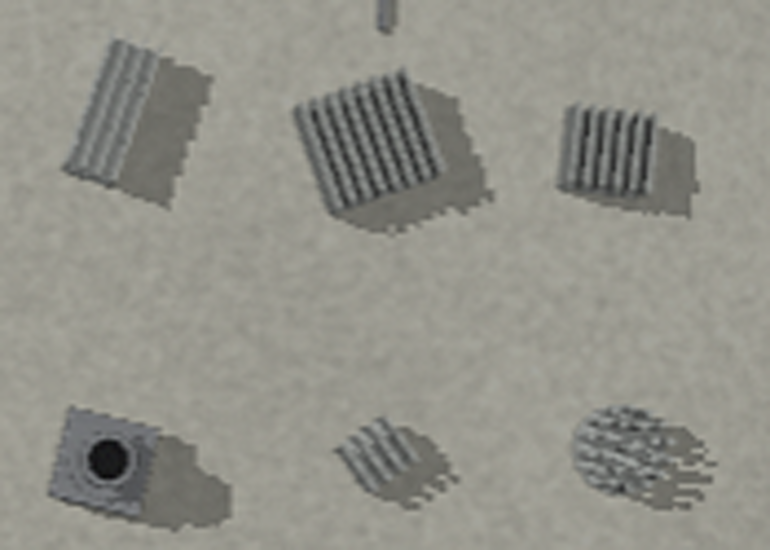

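View pics/wrist0.png

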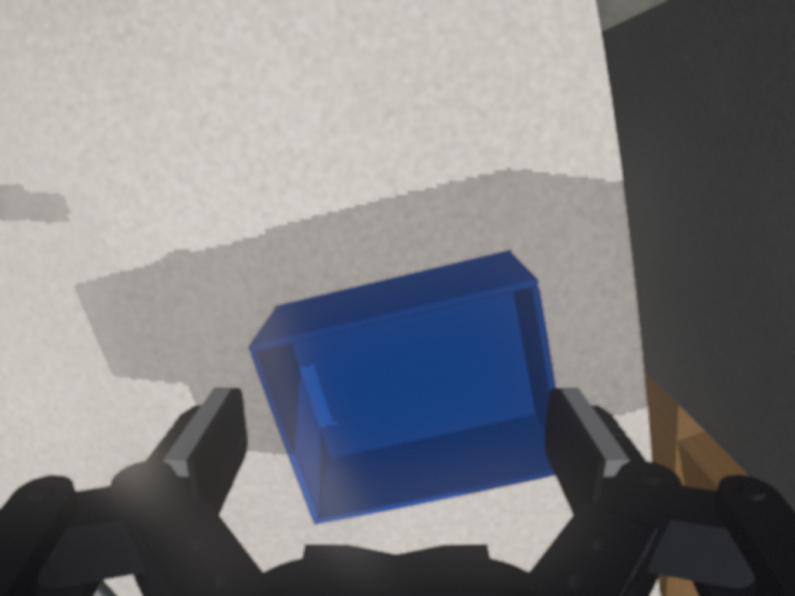

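The crop confirms the three square finned sinks by size and the bare-aluminium oblong at upper left (115,115). The round pin-fin (640,455) and the nozzle (105,455) are apart from them. Next I move the wrist camera over the board.

Call:
{"api": "step_arm", "payload": {"series": [[1,0,0,0,0,0,-0.157],[1,0,0,0,0,0,-0.157],[1,0,0,0,0,0,-0.157],[1,-0.0234,-0.0525,-0.005,0,0,0],[1,-0.0234,-0.0525,-0.005,0,0,0],[1,-0.0234,-0.0525,-0.005,0,0,0],[1,-0.0234,-0.0525,-0.005,0,0,0],[1,-0.0234,-0.0525,-0.005,0,0,0],[1,-0.0234,-0.0525,-0.005,0,0,0],[1,-0.0234,-0.0525,-0.005,0,0,0],[1,-0.0234,-0.0525,-0.005,0,0,0],[1,-0.0234,-0.0525,-0.005,0,0,0],[1,-0.0234,-0.0525,-0.005,0,0,0],[1,0,0,0,0,0,0],[1,0,0,0,0,0,0]]}}

```text
time: 2.08
tcp_pos: [0.5027, 0.1725, 0.2559]
tcp_rot: [[-0.974, -0.226, -0.001], [-0.226, 0.974, 0.0], [0.001, 0.0, -1.0]]
force: [1.0, -0.5, -1.1]
opening: 1.001
grasp_force: 0.0
```

```bash
cat >> h.py <<'E'
def plan(target,yaw,mode="turn-first"):
    "yaw: world angle of tool y (mod pi); prints turn about tool z and the shift in tool axes after the turn / before it"
    s=r.read_state();R0=np.array(s["tcp_rot"]);p=np.array(s["tcp_pos"])
    y=np.arctan2(R0[1,1],R0[0,1]); a=(yaw-y+np.pi/2)%np.pi-np.pi/2
    yy=y+a; Y=np.array([np.cos(yy),np.sin(yy),0]);Z=np.array([0,0,-1.]);R1=np.c_[np.cross(Y,Z),Y,Z]
    rv=cv2.Rodrigues(R0.T@R1)[0].ravel(); D=np.array(target)-p
    print("t %.2f pos"%s["time"],np.round(p,4),"j6 %.2f"%s["joint_pos"][5],"open %.3f"%s["opening"],"turn",np.round(rv,4),"shift after",np.round(R1.T@D,4),"before",np.round(R0.T@D,4))
E
python3 - <<'E'
from h import *
import pickle
c=snap("wrist"); pickle.dump(c,open("b1.pkl","wb")); save(c,"b1",None,1.42); s=r.read_state(); print(s["tcp_pos"],s["tcp_rot"],s["joint_pos"])
E
```

```text
[0.50239147 0.1730654  0.25584507] [[-9.73920749e-01 -2.26887138e-01 -7.74778647e-04]
 [-2.26887337e-01  9.73920995e-01  1.77921561e-04]
 [ 7.14205077e-04  3.49068964e-04 -9.99999684e-01]] [ 2.30508328e-01 -1.67124120e-01  1.85355061e+00  3.52556511e-04
  1.45587981e+00 -1.56920896e+00]
```

View pics/b1.png

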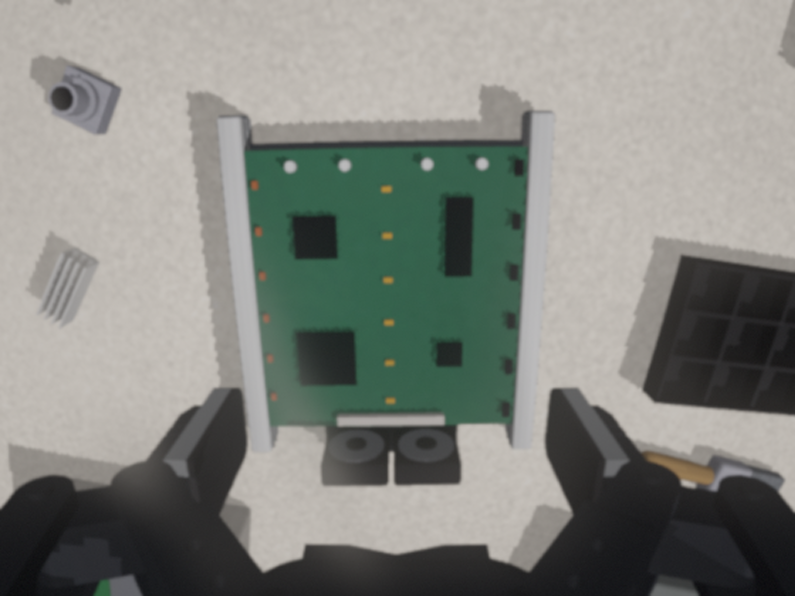

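The wrist view shows the board square in the picture. Chips: medium (315,237), oblong (459,236), large (327,357), small (449,354). Next I take a second view with a sideways shift for the heights.

Call:
{"api": "step_arm", "payload": {"series": [[1,0,-0.05,0,0,0,0],[1,0,-0.05,0,0,0,0],[1,0,0,0,0,0,0],[1,0,0,0,0,0,0]]}}

```text
time: 2.62
tcp_pos: [0.5251, 0.0764, 0.2561]
tcp_rot: [[-0.974, -0.228, -0.0], [-0.228, 0.974, 0.001], [0.0, 0.001, -1.0]]
force: [0.3, -0.2, 0.2]
opening: 0.998
grasp_force: 0.0
```

```bash
cat > chips.py <<'E'
from h import *
import pickle
c1=pickle.load(open("b1.pkl","rb")); c2=snap("wrist"); pickle.dump(c2,open("b2.pkl","wb"))
seed=np.array([(327,357),(315,237),(449,354),(459,236)])/1.42; names=["large","medium","small","oblong"]
def find(c,seeds):
    g=c["color"].max(2); g=cv2.GaussianBlur(g,(3,3),0); m=(g<62).astype(np.uint8)
    m=cv2.morphologyEx(m,cv2.MORPH_OPEN,np.ones((5,5)))
    n,L,st,ce=cv2.connectedComponentsWithStats(m); out=[]
    for s in seeds:
        i=1+np.argmin(np.linalg.norm(ce[1:]-s,axis=1)); 
        k=cv2.findContours((L==i).astype(np.uint8),cv2.RETR_EXTERNAL,cv2.CHAIN_APPROX_NONE)[0][0]
        out.append((ce[i],k[:,0,:].astype(float),st[i]))
    return out
f1=find(c1,seed); s2=proj(c2,[onz(c1,s,.034)[0] for s in seed]); f2=find(c2,s2)
P=[]
for n,a,b in zip(names,f1,f2):
    X,e=tri(c1,a[0],c2,b[0]); 
    res=[]
    for c,f in((c1,a),(c2,b)):
        q=onz(c,f[1],.034)[:,:2].astype(np.float32); rr=cv2.minAreaRect(q*1000); res.append((np.round(rr[0],1),np.round(rr[1],1),round(rr[2],1)))
    print(n,np.round(X,4),round(e,4),a[2][:5],b[2][:5],res)
E
python3 chips.py; python3 -c "
from h import *
plan((.5,-.2,.25),np.radians(90))"
```

```text
large [0.6136 0.1409 0.0242] 0.0013 [ 210  233   40   38 1314] [ 295  233   41   38 1513] [(array([610.4, 139.6]), array([46.6, 44.7]), 13.1), (array([611. , 139.2]), array([46.9, 46.3]), 13.3)]
medium [0.5143 0.1117 0.033 ] 0.0001 [206 151  31  31 906] [298 151  31  31 932] [(array([514.1, 111.6]), array([32.7, 32.5]), 12.8), (array([514.5, 111.7]), array([32.7, 32.6]), 13.3)]
small [0.5852 0.2356 0.0317] 0.0003 [307 241  18  17 293] [391 240  18  17 300] [(array([584.8, 235. ]), array([20.5, 19.8]), 14.4), (array([584.4, 234.6]), array([20.3, 21.8]), 12.7)]
oblong [0.4895 0.2176 0.0323] 0.0002 [ 313  138   20   57 1079] [ 401  139   23   56 1075] [(array([490. , 217.8]), array([61.2, 20.4]), 14.5), (array([490.3, 217.3]), array([60.9, 22. ]), 13.6)]
t 2.67 pos [0.5251 0.0766 0.2561] j6 -1.76 open 1.001 turn [ 5.000e-04 -2.000e-04  2.303e-01] shift after [ 0.0251 -0.2766  0.0061] before [ 0.0876 -0.2636  0.006 ]
```

Call:
{"api": "step_arm", "payload": {"series": [[1,0,0,0,0,0,0.115],[1,0,0,0,0,0,0.115],[1,0.005,-0.055,0,0,0,0],[1,0.005,-0.055,0,0,0,0],[1,0.005,-0.055,0,0,0,0],[1,0.005,-0.055,0,0,0,0],[1,0,0,0,0,0,0],[1,0,0,0,0,0,0]]}}

```text
time: 3.68
tcp_pos: [0.5054, -0.1435, 0.2561]
tcp_rot: [[-1.0, 0.0, -0.0], [0.0, 1.0, 0.001], [0.0, 0.001, -1.0]]
force: [-1.4, 0.3, -0.4]
opening: 1.002
grasp_force: 0.0
```

```bash
python3 - <<'E'
from h import *
import pickle
c=snap("wrist"); pickle.dump(c,open("s1.pkl","wb"))
print(r.read_state()["tcp_pos"])
b=pickle.load(open("b1.pkl","rb"))
for p in([(219,118),(250,452)],[(553,112),(531,448)]):
    X=onz(b,np.array(p)/1.42,.033); v=X[1]-X[0]; print(X[:,:2],np.degrees(np.arctan2(v[1],v[0])))
E
```

```text
[ 0.50549254 -0.14317188  0.2561761 ]
[[0.44404956 0.0274355 ]
 [0.71594854 0.08995536]] 12.94938056251163
[[0.38596123 0.2619443 ]
 [0.65630074 0.329657  ]] 14.06173902908572
```

Call:
{"api": "step_arm", "payload": {"series": [[1,0,-0.05,0,0,0,0],[1,0,-0.05,0,0,0,0],[1,0,0,0,0,0,0],[1,0,0,0,0,0,0]]}}

```text
time: 4.22
tcp_pos: [0.5055, -0.2432, 0.2561]
tcp_rot: [[-1.0, -0.0, -0.0], [-0.0, 1.0, 0.001], [0.0, 0.001, -1.0]]
force: [0.4, 0.1, -0.2]
opening: 0.998
grasp_force: 0.0
```

```bash
python3 - <<'E'
from h import *
import pickle
c=snap("wrist"); pickle.dump(c,open("s2.pkl","wb"))
print(r.read_state()["tcp_pos"])
c1=pickle.load(open("s1.pkl","rb"))
im=np.vstack([x["color"][60:300,:,::-1] for x in(c1,c)])
im=cv2.resize(im,None,fx=1.25,fy=1.25,interpolation=cv2.INTER_CUBIC);cv2.imwrite("pics/s12.png",im);print(im.shape)
E
```

```text
[ 0.50547507 -0.24310356  0.25616775]
(600, 700, 3)
```

View pics/s12.png

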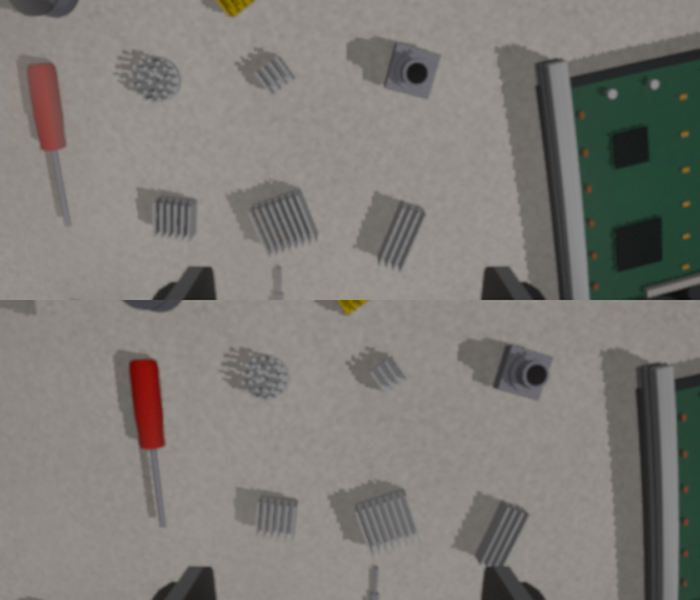

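The pair shows both views of the sinks. In the upper view: small (273,72), medium (175,217), large (285,222), oblong (402,235); pin-fin (150,75) and nozzle (412,70) are left alone. I'll enlarge the four to pick corners.

```bash
cat > tiles.py <<'E'
from h import *
import pickle
c1,c2=[pickle.load(open(f,"rb")) for f in("s1.pkl","s2.pkl")]
S={"small":((273,72),(388,372)),"medium":((175,217),(277,515)),"large":((285,222),(386,518)),"oblong":((402,235),(502,533))}
rows=[];org={}
for k,c in enumerate((c1,c2)):
    t=[]
    for n in S:
        x,y=S[n][k]; x=int(x/1.25)-33; y=int((y-300*k)/1.25)+60-35; org[n,k]=(x,y)
        g=c["color"][y:y+70,x:x+66,::-1]; g=cv2.normalize(g,None,0,255,cv2.NORM_MINMAX)
        g=cv2.resize(g,None,fx=3,fy=4.0,interpolation=cv2.INTER_CUBIC)
        t.append(g)
    rows.append(np.hstack(t))
cv2.imwrite("pics/tiles.png",np.vstack(rows)); print(org)
E
python3 tiles.py
```

```text
{('small', 0): (185, 82), ('medium', 0): (107, 198), ('large', 0): (195, 202), ('oblong', 0): (288, 213), ('small', 1): (277, 82), ('medium', 1): (188, 197), ('large', 1): (275, 199), ('oblong', 1): (368, 211)}
```

View pics/tiles.png

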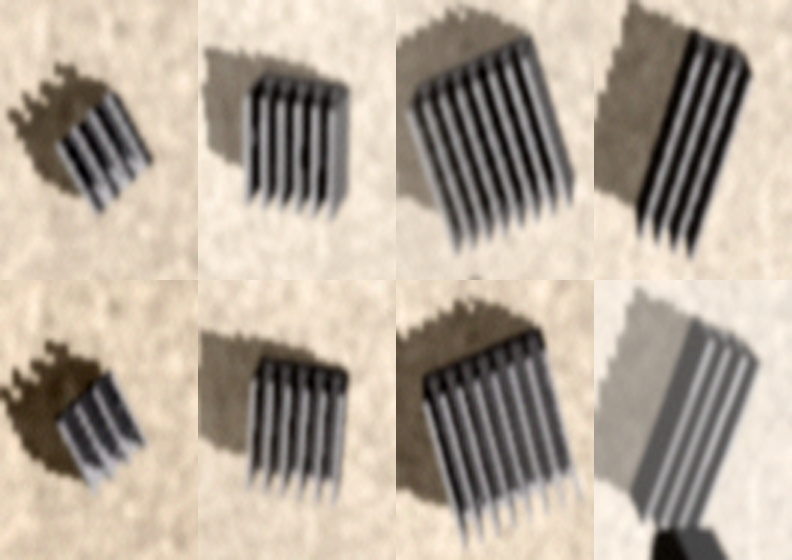

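The tiles show the fin ridges clearly: small, medium, large and oblong from left to right, two views each. I'll use the fin-top corners read off them and check the result against the given sizes.

```bash
cat > corners.py <<'E'
from h import *
from tiles import c1,c2,org
P={"small":([(60,150),(112,100),(148,163),(97,210)],[(60,412),(108,375),(143,445),(95,490)],.020),
"medium":([(249,100),(335,97),(335,218),(248,205)],[(253,382),(345,382),(338,497),(250,487)],.022),
"large":([(413,108),(527,45),(568,205),(458,250)],[(427,398),(540,352),(577,493),(462,542)],.024),
"oblong":([(702,55),(748,72),(690,255),(652,238)],None,.022)}
for i,(n,(a,b,h)) in enumerate(P.items()):
    for k,q in((0,a),(1,b)):
        if q is None: continue
        o=np.array(org[n,k]); px=[(o[0]+(x-198*i+.5)/3-.5,o[1]+(y-280*k+.5)/4-.5) for x,y in q]
        X=onz((c1,c2)[k],px,h); e=np.linalg.norm(np.roll(X,-1,0)-X,axis=1)*1000
        v1=X[3]-X[0];v2=X[2]-X[1]; an=[np.degrees(np.arctan2(v[1],v[0])) for v in(v1,v2)]
        print(n,k,"c",np.round(X.mean(0)[:2],4),"edges across,along,..",np.round(e,1),"fin ang",np.round(an,1))
        if k: print("  z",[np.round(tri(c1,p,c2,s)[0][2],4) for p,s in zip(p0,px)])
        p0=px
E
python3 corners.py
```

```text
{('small', 0): (185, 82), ('medium', 0): (107, 198), ('large', 0): (195, 202), ('oblong', 0): (288, 213), ('small', 1): (277, 82), ('medium', 1): (188, 197), ('large', 1): (275, 199), ('oblong', 1): (368, 211)}
small 0 c [ 0.4558 -0.2075] edges across,along,.. [23.3 20.8 22.7 20.6] fin ang [38.  36.4]
small 1 c [ 0.4547 -0.209 ] edges across,along,.. [19.6 22.6 21.  24.5] fin ang [31.9 35.3]
  z [np.float64(0.0186), np.float64(0.0081), np.float64(0.0109), np.float64(0.0188)]
medium 0 c [ 0.5895 -0.3116] edges across,along,.. [35.  38.9 35.9 34.1] fin ang [-8.4 -6.3]
medium 1 c [ 0.5885 -0.3118] edges across,along,.. [35.8 36.5 35.1 33.3] fin ang [-5.6 -6.4]
  z [np.float64(0.0171), np.float64(0.021), np.float64(0.0208), np.float64(0.0238)]
large 0 c [ 0.5927 -0.205 ] edges across,along,.. [49.  52.  46.9 47.9] fin ang [18.3 16.2]
large 1 c [ 0.5934 -0.2068] edges across,along,.. [45.4 47.1 48.  48.2] fin ang [17.2 20.3]
  z [np.float64(0.0194), np.float64(0.0125), np.float64(0.0194), np.float64(0.016)]
oblong 0 c [ 0.6089 -0.0918] edges across,along,.. [19.  63.1 16.7 61.8] fin ang [-17.  -19.1]
```

```bash
python3 -c "
from h import *
plan((.593,-.206,.10),np.radians(107.7))"
```

```text
t 4.28 pos [ 0.5055 -0.2431  0.2562] j6 -2.12 open 0.998 turn [ 6.000e-04  1.000e-04 -3.084e-01] shift after [-0.0947  0.0087  0.1562] before [-0.0875  0.037   0.1562]
```

Call:
{"api": "step_arm", "payload": {"series": [[1,0,0,0,0,0,-0.154],[1,0,0,0,0,0,-0.154],[1,-0.0237,0.0022,0.039,0,0,0],[1,-0.0237,0.0022,0.039,0,0,0],[1,-0.0237,0.0022,0.039,0,0,0],[1,-0.0237,0.0022,0.039,0,0,0],[1,0,0,0,0,0,0],[1,0,0,0,0,0,0]]}}

```text
time: 5.28
tcp_pos: [0.5933, -0.2073, 0.1016]
tcp_rot: [[-0.953, -0.303, 0.001], [-0.303, 0.953, -0.001], [-0.001, -0.001, -1.0]]
force: [-0.2, 0.3, 0.4]
opening: 1.003
grasp_force: 0.0
```

```bash
python3 - <<'E'
from h import *
c=snap("wrist"); save(c,"hov1",None,1.42); plan((.593,-.206,-.002),np.radians(107.7)); s=r.read_state()
# expected top corners of the sink at grasp assumption
a=np.radians(17.7);R=np.array([[np.cos(a),-np.sin(a)],[np.sin(a),np.cos(a)]])
q=np.array([(-25,-25),(25,-25),(25,25),(-25,25)])/1000@R.T+[.593,-.206]
print(np.round(proj(c,np.c_[q,np.full(4,.024)])*1.42))
E
```

```text
t 5.33 pos [ 0.5937 -0.2079  0.1026] j6 -2.30 open 0.998 turn [-0.0022  0.0023 -0.0019] shift after [0.     0.002  0.1046] before [0.0003 0.0022 0.1046]
[[347. 246.]
 [350. 343.]
 [448. 343.]
 [451. 246.]]
```

View pics/hov1.png

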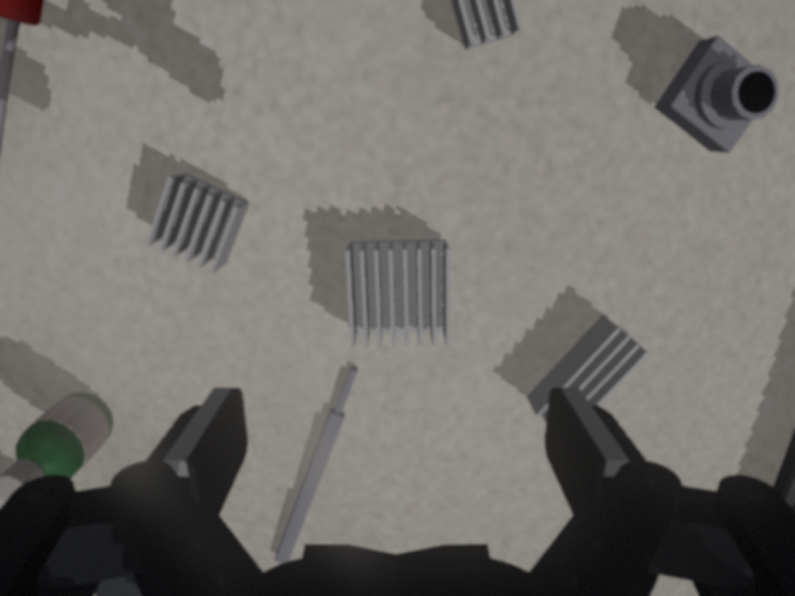

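The hover view agrees with the measured pose: the large sink's top corners are at about (347,246), (353,343), (446,343) and (447,246), within about 3 px of the prediction. I go down and grip.

Call:
{"api": "step_arm", "payload": {"series": [[1,0,0.002,0.04,0,0,0],[1,0,0,0.04,0,0,0],[1,0,0,0.015,0,0,0],[1,0,0,0.0095,0,0,0],[1,0,0,0,0,0,0],[-1,0,0,0,0,0,0],[-1,0,0,0,0,0,0],[-1,0,0,0,0,0,0],[-1,0,0,0,0,0,0],[-1,0,0,0,0,0,0],[-1,0,0,0,0,0,0]]}}

```text
time: 6.7
tcp_pos: [0.5945, -0.2064, -0.0011]
tcp_rot: [[-0.953, -0.301, 0.005], [-0.301, 0.953, -0.001], [-0.004, -0.002, -1.0]]
force: [-0.4, 2.8, 9.2]
opening: 0.001
grasp_force: 4.5
```

Call:
{"api": "step_arm", "payload": {"series": [[-1,0,0,-0.003,0,0,0],[-1,0,0,0,0,0,0]]}}

```text
time: 6.95
tcp_pos: [0.5923, -0.2061, -0.001]
tcp_rot: [[-0.953, -0.301, 0.0], [-0.301, 0.953, -0.0], [-0.0, -0.0, -1.0]]
force: [0.3, 0.8, 1.4]
opening: 0.002
grasp_force: 0.8
```

```bash
python3 - <<'E'
from h import *
c=snap("wrist"); save(c,"g1",None,1.42); t=snap("top"); s=r.read_state();print(s["opening"],s["grasp_force"],s["force"],s["tcp_pos"])
E
```

```text
0.001902906337495146 1.7194771394133568 [-0.50180179  0.55971969  3.05124845] [ 0.59234989 -0.20614335 -0.00096653]
```

View pics/g1.png

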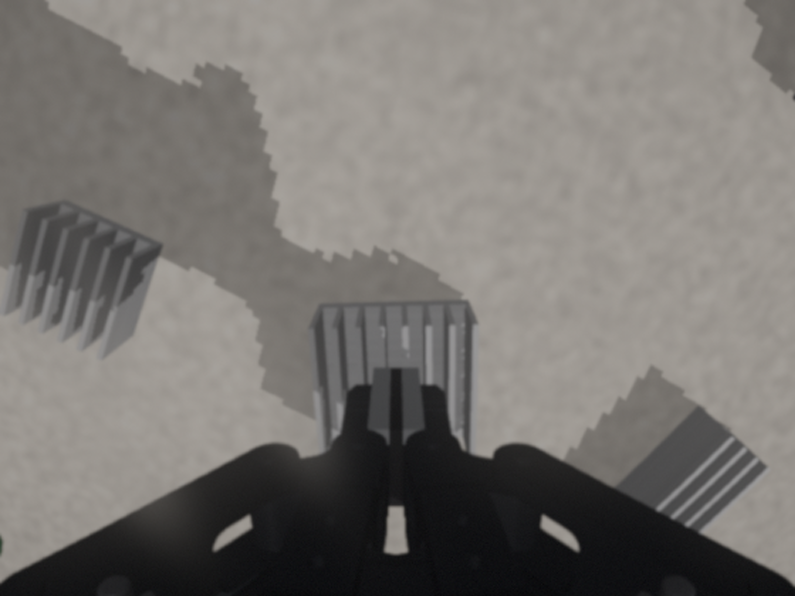

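The fingers shut beside or behind the sink: its near edge is at (318,304)–(470,302) and the fingers are at (397,400). I'll compute where it really stands.

```bash
python3 - <<'E'
from h import *
c=snap("wrist"); R=np.array(r.read_state()["tcp_rot"]);p=np.array(r.read_state()["tcp_pos"])
for z in(0,.024): print(z,np.round((onz(c,np.array([(318,305),(470,302)])/1.42,z)-p)@R,4))
print("tcp px",proj(c,[p])*1.42, "grasp pt",proj(c,[p+[0,0,.019]])*1.42)
s=snap("scene"); save(s,"sc1",(150,220,350,370),4)
E
```

```text
0 [[ 0.0211 -0.0265 -0.001 ]
 [ 0.0221  0.0248 -0.001 ]]
0.024 [[ 0.029  -0.0228 -0.025 ]
 [ 0.0299  0.0212 -0.025 ]]
tcp px [[396.51892107 360.95517918]] grasp pt [[396.61528211 385.82611382]]
```

View pics/sc1.png

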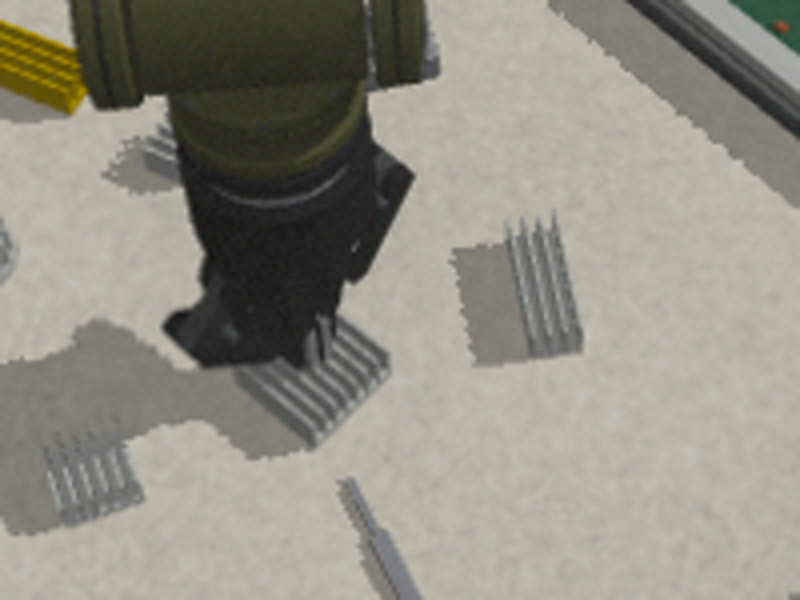

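```bash
python3 - <<'E'
from h import *
s=snap("scene"); st=r.read_state(); p=np.array(st["tcp_pos"]); R=np.array(st["tcp_rot"])
for z in(0,.012,.025,.05): print(z,(proj(s,[[p[0],p[1],z]])-[150,220])*4)
for n,c,a,hx,hy,h in(("large",(.593,-.206),17.7,25,25,.024),):
    a=np.radians(a);Q=np.array([[np.cos(a),-np.sin(a)],[np.sin(a),np.cos(a)]])
    q=np.array([(-hx,-hy),(hx,-hy),(hx,hy),(-hx,hy)])/1000@Q.T+c
    for z in(0,h): print(z,np.round((proj(s,np.c_[q,np.full(4,z)])-[150,220])*4))
print(p,st["joint_pos"],st["tau"],st["opening"])
E
```

```text
0 [[307.41163451 375.56827941]]
0.012 [[305.54139733 363.36959428]]
0.025 [[303.47419825 349.8730488 ]]
0.05 [[299.37385713 323.06137172]]
0 [[231. 380.]
 [308. 448.]
 [386. 373.]
 [309. 308.]]
0.024 [[226. 355.]
 [304. 424.]
 [383. 349.]
 [305. 283.]]
[ 0.59233007 -0.20609373 -0.00101867] [-4.20414675e-01  2.81027465e-01  1.84309913e+00  2.34529187e-05
  1.01725214e+00 -2.29740029e+00] [-1.09349219e-01 -4.16198695e+01 -2.93827558e+01 -2.89173232e-02
 -1.84402792e-01  8.25589414e-04] 0.004637462348046505
```

Finding: the near edge and scene geometry say the sink hardly moved. The shut fingers' front edge is at row 368, where a tip at the TCP would show near row 332. So the real tips end about 25 mm behind the reported TCP, and the fingers closed over the top of the sink, touching it with about 9 N. I'll lift, open, then come down in small steps while watching the force.

Call:
{"api": "step_arm", "payload": {"series": [[-1,0,0,-0.03,0,0,0],[-1,0,0,-0.02,0,0,0],[1,0,0,0,0,0,0],[1,0,0,0,0,0,0],[1,0,0,0,0,0,0],[1,0,0,0,0,0,0],[1,0,0,0,0,0,0]]}}

```text
time: 8.07
tcp_pos: [0.5919, -0.2059, 0.0482]
tcp_rot: [[-0.953, -0.301, -0.001], [-0.301, 0.953, 0.0], [0.001, 0.001, -1.0]]
force: [0.8, -0.2, -0.1]
opening: 0.998
grasp_force: 0.0
```

```bash
python3 - <<'E'
from h import *
import pickle
c=snap("wrist"); pickle.dump(c,open("l1.pkl","wb")); plan((.593,-.206,-.012),np.radians(107.7))
s=snap("scene"); im=np.vstack([cv2.resize(c["color"][80:330,130:430,::-1],None,fx=2,fy=2)[:, :],cv2.resize(s["color"][290:330,190:250,::-1],None,fx=2,fy=2)[:1].repeat(1,0)[:, :1].repeat(600,1)])
a=np.hstack([cv2.resize(c["color"][90:310,150:410,::-1],(520,440)),cv2.resize(s["color"][250:345,195:255,::-1],(278,440))]); cv2.imwrite("pics/l1.png",a); print(a.shape)
print("tcp in scene crop",(proj(s,[r.read_state()["tcp_pos"]])-[195,250])*4.63)
E
```

```text
t 8.12 pos [ 0.592  -0.206   0.0484] j6 -2.30 open 0.997 turn [ 0.0004 -0.0004 -0.0027] shift after [-0.0009 -0.0003  0.0604] before [-0.0009 -0.0003  0.0604]
(440, 798, 3)
tcp in scene crop [[138.40756824 236.33760965]]
```

View pics/l1.png

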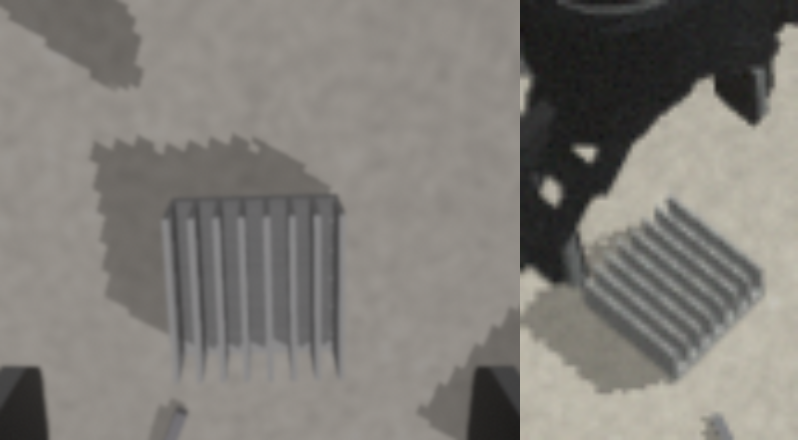

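The lifted view shows the sink flat and unmoved; its top face spans (165,218)–(338,376). The scene half shows the open tips about 29 mm above the TCP point rather than 13 mm, so the fingers really are shorter than stated. I'll refine the centre and step down.

```bash
python3 - <<'E'
from h import *
import pickle
c=pickle.load(open("l1.pkl","rb"))
X=onz(c,np.array([(166,218),(341,213),(338,376),(180,378)])/2+[150,90],.024); print(X,X.mean(0))
v=(X[2]+X[3]-X[0]-X[1]);print(np.degrees(np.arctan2(v[1],v[0])),np.linalg.norm(v)/2, np.linalg.norm(X[1]-X[0]),np.linalg.norm(X[2]-X[3]))
E
```

```text
[[ 0.5786498  -0.23639364  0.024     ]
 [ 0.56300639 -0.19143643  0.024     ]
 [ 0.60987411 -0.17573452  0.024     ]
 [ 0.62438541 -0.21964461  0.024     ]] [ 0.59397893 -0.2058023   0.024     ]
19.311969173030246 0.049062308728782845 0.04760112886937332 0.04624579849409265
```

Call:
{"api": "step_arm", "payload": {"series": [[1,0,0,0.03,0,0,0],[1,0,0,0.016,0,0,0],[1,0,0,0.006,0,0,0],[1,0,0,0,0,0,0],[1,0,0,0.003,0,0,0],[1,0,0,0.003,0,0,0],[1,0,0,0,0,0,0]]}}

```text
time: 9.05
tcp_pos: [0.5922, -0.206, -0.0092]
tcp_rot: [[-0.953, -0.301, 0.0], [-0.301, 0.953, -0.0], [-0.0, -0.0, -1.0]]
force: [-0.2, 0.4, -0.7]
opening: 0.999
grasp_force: 0.0
```

Call:
{"api": "step_arm", "payload": {"series": [[1,0,0,0.002,0,0,0],[1,0,0,0.002,0,0,0],[1,0,0,0.001,0,0,0],[1,0,0,0,0,0,0]]}}

```text
time: 9.55
tcp_pos: [0.5921, -0.206, -0.0145]
tcp_rot: [[-0.953, -0.301, -0.0], [-0.301, 0.953, 0.0], [0.0, 0.0, -1.0]]
force: [0.2, -0.1, -0.5]
opening: 1.001
grasp_force: 0.0
```

Call:
{"api": "step_arm", "payload": {"series": [[1,0,0,0.002,0,0,0],[1,0,0,0.002,0,0,0],[1,0,0,0,0,0,0]]}}

```text
time: 9.93
tcp_pos: [0.5919, -0.2059, -0.0186]
tcp_rot: [[-0.953, -0.301, -0.001], [-0.301, 0.953, 0.0], [0.0, 0.0, -1.0]]
force: [0.9, 0.2, 0.0]
opening: 1.004
grasp_force: 0.0
```

No contact at -18.6 mm, so the tips really are shorter. A little lower, then close.

Call:
{"api": "step_arm", "payload": {"series": [[1,0,0,0.002,0,0,0],[1,0,0,0.002,0,0,0],[1,0,0,0,0,0,0],[-1,0,0,0,0,0,0],[-1,0,0,0,0,0,0],[-1,0,0,0,0,0,0],[-1,0,0,0,0,0,0],[-1,0,0,0,0,0,0]]}}

```text
time: 10.92
tcp_pos: [0.5927, -0.2063, -0.0217]
tcp_rot: [[-0.954, -0.301, 0.001], [-0.301, 0.954, -0.0], [-0.001, -0.001, -1.0]]
force: [0.1, -0.8, 3.8]
opening: 0.571
grasp_force: 64.0
```

Gripped (opening 0.571 fits 50 mm, 64 N). I lift.

Call:
{"api": "step_arm", "payload": {"series": [[-1,0,0,-0.005,0,0,0],[-1,0,0,-0.03,0,0,0],[-1,0,0,-0.045,0,0,0],[-1,0,0,-0.04,0,0,0],[-1,0,0,0,0,0,0],[-1,0,0,0,0,0,0]]}}

```text
time: 11.68
tcp_pos: [0.5912, -0.2056, 0.0965]
tcp_rot: [[-0.953, -0.301, -0.002], [-0.301, 0.953, 0.001], [0.002, 0.001, -1.0]]
force: [-0.3, -0.3, -0.9]
opening: 0.57
grasp_force: 63.7
```

```bash
python3 - <<'E'
from h import *
plan((.61,.139,.09),np.radians(103.4))
s=r.read_state();print(s["force"],s["grasp_force"])
E
```

```text
t 11.68 pos [ 0.5912 -0.2056  0.0965] j6 -2.30 open 0.570 turn [ 0.0013 -0.0016  0.0723] shift after [-0.0981  0.3309  0.0065] before [-0.1218  0.3229  0.0067]
[-0.28566318 -0.31297443 -0.92815233] 63.68279814720154
```

Call:
{"api": "step_arm", "payload": {"series": [[-1,0,0,0,0.0013,-0.0016,0.0723],[-1,-0.0164,0.0552,0.001,0,0,0],[-1,-0.0164,0.0552,0.001,0,0,0],[-1,-0.0164,0.0552,0.001,0,0,0],[-1,-0.0164,0.0552,0.001,0,0,0],[-1,-0.0164,0.0552,0.001,0,0,0],[-1,-0.0164,0.0552,0.001,0,0,0],[-1,0,0,0,0,0,0],[-1,0,0,0,0,0,0],[-1,0,0,0,0,0,0]]}}

```text
time: 12.92
tcp_pos: [0.6106, 0.1376, 0.0903]
tcp_rot: [[-0.973, -0.23, -0.0], [-0.23, 0.973, -0.001], [0.0, -0.001, -1.0]]
force: [0.3, 0.4, -1.2]
opening: 0.567
grasp_force: 63.6
```

```bash
python3 - <<'E'
from h import *
import pickle
c=snap("wrist"); pickle.dump(c,open("p1.pkl","wb")); plan((.61,.139,.013),np.radians(103.4)); save(c,"p1",(60,60,500,390),1.8)
E
```

```text
t 12.97 pos [0.6108 0.1375 0.0907] j6 -1.67 open 0.569 turn [-0.0013  0.0004 -0.0019] shift after [0.0005 0.0017 0.0777] before [0.0005 0.0018 0.0777]
```

View pics/p1.png

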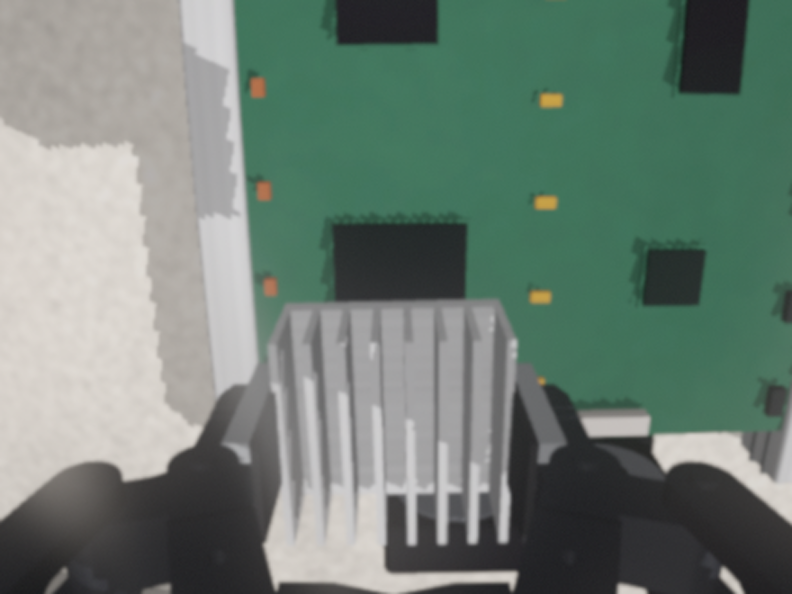

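The large sink is held level and square to the chip. The base's near edge is at (288,305)–(500,300) in the crop, and the chip's near edge is at (333,226)–(466,225). I'll compute the residual from these two edges.

```bash
python3 - <<'E'
from h import *
import pickle
c=pickle.load(open("p1.pkl","rb")); p=np.array([.6108,.1375,.0907])
a=np.radians(13.4); R=np.array([[-np.cos(a),-np.sin(a),0],[-np.sin(a),np.cos(a),0],[0,0,-1]])
u=lambda q:(np.array(q)+.5)/1.8-.5+60
f=lambda q,z:np.round((onz(c,u(q),z)-p)@R*1000,1)
print("sink near edge bottom",f([(288,305),(500,300)],.1124)); print("chip near edge",f([(333,226),(466,225)],.034))
print("chip med/small edges",f([(338,44),(438,43),(645,250),(704,251),(645,304),(702,305)],.034))
# yaw of chip edges in world
for q in([(333,226),(466,225)],[(338,44),(438,43)]):
    X=onz(c,u(q),.034); v=X[1]-X[0]; print(np.degrees(np.arctan2(v[1],v[0]))-90)
E
```

```text
sink near edge bottom [[ 21.9 -25.1 -21.7]
 [ 23.   24.8 -21.7]]
chip near edge [[ 21.9 -21.5  56.7]
 [ 22.1  24.9  56.7]]
chip med/small edges [[ 82.8 -18.2  56.7]
 [ 83.   14.3  56.7]
 [ 13.   89.5  56.7]
 [ 12.7 111.6  56.7]
 [ -7.6  91.9  56.7]
 [ -8.1 113.8  56.7]]
13.7290190817954
13.782085317890761
```

```bash
python3 - <<'E'
from h import *
import pickle
c=pickle.load(open("p1.pkl","rb")); p=np.array([.6108,.1375,.0907])
a=np.radians(13.4); R=np.array([[-np.cos(a),-np.sin(a),0],[-np.sin(a),np.cos(a),0],[0,0,-1]])
u=lambda q:(np.array(q)+.5)/1.8-.5+60
f=lambda q,z:np.round((onz(c,u(q),z)-p)@R*1000,1)
print("top near",f([(271,345),(516,345)],.1364),"top far",f([(293,543),(504,543)],.1364))
# chip edges by subpixel profile: mean rows/cols in gray
g=c["color"].max(2).astype(float)
x=np.arange(250,316); col=g[170:200,250:316].mean(1); print("rows 170-199",np.round(col)); 
row=g[192:220,230:330].mean(0); print("cols 230..",np.round(row[10:22]),np.round(row[80:97]))
E
```

```text
top near [[ 22.2 -24.9 -45.7]
 [ 22.1  24.5 -45.7]] top far [[-27.1 -23.2 -45.7]
 [-27.2  24.8 -45.7]]
rows 170-199 [118. 118. 118. 118. 118. 118. 117. 115. 109. 101.  93.  90.  90.  82.
  61.  46.  43.  43.  43.  43.  43.  43.  43.  43.  44.  44.  44.  44.
  44.  45.]
cols 230.. [100.  95.  93.  94.  89.  73.  57.  50.  49.  49.  49.  48.] [ 45.  45.  45.  45.  45.  45.  45.  50.  69.  96. 111. 115. 115. 115.
 115. 115. 115.]
```

Call:
{"api": "step_arm", "payload": {"series": [[-1,0.0014,0.0017,0.03,0,0,-0.005],[-1,0,0,0.02,0,0,0],[-1,0,0,0.014,0,0,0],[-1,0,0,0.008,0,0,0],[-1,0,0,0.002,0,0,0],[-1,0,0,0,0,0,0],[-1,0,0,0,0,0,0]]}}

```text
time: 13.85
tcp_pos: [0.6102, 0.1404, 0.0184]
tcp_rot: [[-0.972, -0.237, 0.003], [-0.237, 0.972, -0.001], [-0.003, -0.001, -1.0]]
force: [-0.8, 0.0, -1.2]
opening: 0.568
grasp_force: 63.7
```

Call:
{"api": "step_arm", "payload": {"series": [[-1,0,0,0.001,0,0,0],[-1,0,0,0.001,0,0,0],[-1,0,0,0,0,0,0]]}}

```text
time: 14.22
tcp_pos: [0.6094, 0.1402, 0.0154]
tcp_rot: [[-0.972, -0.237, 0.002], [-0.237, 0.972, -0.001], [-0.001, -0.001, -1.0]]
force: [0.2, -0.1, -0.5]
opening: 0.573
grasp_force: 63.7
```

Call:
{"api": "step_arm", "payload": {"series": [[-1,0,-0.0013,0.0005,0,0,0],[-1,0,0,0.0005,0,0,0],[-1,0,0,0,0,0,0]]}}

```text
time: 14.6
tcp_pos: [0.6098, 0.1389, 0.0144]
tcp_rot: [[-0.972, -0.237, 0.002], [-0.237, 0.972, -0.001], [-0.001, -0.001, -1.0]]
force: [-0.0, -0.4, -1.5]
opening: 0.572
grasp_force: 63.7
```

Call:
{"api": "step_arm", "payload": {"series": [[-1,0,0,0.0008,0,0,0],[-1,0,0,0,0,0,0],[-1,0,0,0,0,0,0]]}}

```text
time: 14.98
tcp_pos: [0.6098, 0.139, 0.0137]
tcp_rot: [[-0.972, -0.237, 0.002], [-0.237, 0.972, -0.001], [-0.002, -0.001, -1.0]]
force: [0.2, -0.7, -0.4]
opening: 0.574
grasp_force: 63.7
```

Call:
{"api": "step_arm", "payload": {"series": [[-1,0,0,0.0006,0,0,0],[-1,0,0,0,0,0,0],[-1,0,0,0,0,0,0]]}}

```text
time: 15.35
tcp_pos: [0.6098, 0.139, 0.0131]
tcp_rot: [[-0.972, -0.237, 0.002], [-0.237, 0.972, -0.001], [-0.002, -0.001, -1.0]]
force: [1.1, -0.0, -1.1]
opening: 0.569
grasp_force: 63.7
```

Call:
{"api": "step_arm", "payload": {"series": [[-1,0,0,0.0005,0,0,0],[-1,0,0,0,0,0,0],[-1,0,0,0,0,0,0]]}}

```text
time: 15.72
tcp_pos: [0.6098, 0.1389, 0.0125]
tcp_rot: [[-0.972, -0.237, 0.002], [-0.237, 0.972, -0.001], [-0.002, -0.001, -1.0]]
force: [0.1, -0.1, -0.1]
opening: 0.57
grasp_force: 63.7
```

Call:
{"api": "step_arm", "payload": {"series": [[-1,0,0,0.0006,0,0,0],[-1,0,0,0,0,0,0],[-1,0,0,0,0,0,0]]}}

```text
time: 16.1
tcp_pos: [0.61, 0.139, 0.0123]
tcp_rot: [[-0.972, -0.237, 0.002], [-0.237, 0.972, -0.001], [-0.002, -0.001, -1.0]]
force: [-1.1, 0.7, 1.9]
opening: 0.571
grasp_force: 63.9
```

Call:
{"api": "step_arm", "payload": {"series": [[-1,0,0,0.0005,0,0,0],[-1,0,0,0,0,0,0],[-1,0,0,0,0,0,0]]}}

```text
time: 16.48
tcp_pos: [0.61, 0.139, 0.0123]
tcp_rot: [[-0.972, -0.237, 0.002], [-0.237, 0.972, -0.001], [-0.002, -0.001, -1.0]]
force: [-2.5, -1.4, 6.5]
opening: 0.572
grasp_force: 64.5
```

Contact at TCP z = 12.3 mm, exactly 34 mm above the table grasp. I release and lift.

Call:
{"api": "step_arm", "payload": {"series": [[-1,0,0,-0.0003,0,0,0],[0.5,0,0,0,0,0,0],[1,0,0,0,0,0,0],[1,0,0,0,0,0,0],[1,0,0,0,0,0,0],[1,0,0,-0.03,0,0,0],[1,0,0,-0.05,0,0,0],[1,0,0,-0.04,0,0,0],[1,0,0,0,0,0,0],[1,0,0,0,0,0,0]]}}

```text
time: 17.73
tcp_pos: [0.6092, 0.139, 0.1312]
tcp_rot: [[-0.972, -0.237, 0.001], [-0.237, 0.972, -0.001], [-0.001, -0.001, -1.0]]
force: [0.1, 0.0, 0.1]
opening: 0.998
grasp_force: 0.0
```

```bash
python3 - <<'E'
from h import *
import pickle
c=snap("wrist"); pickle.dump(c,open("q1.pkl","wb"))
plan((.589,-.312,.08),np.radians(90-6.5))
E
```

```text
t 17.77 pos [0.6086 0.1389 0.1301] j6 -1.67 open 1.001 turn [-0.0012 -0.0007  0.3523] shift after [-0.0315 -0.4502  0.0501] before [ 0.1257 -0.4334  0.0507]
```

Call:
{"api": "step_arm", "payload": {"series": [[1,0,0,0,-0.0006,0,0.176],[1,0,0,0,-0.0006,0,0.176],[1,-0.0041,-0.0563,0,0,0,0],[1,-0.0041,-0.0563,0,0,0,0],[1,-0.0041,-0.0563,0,0,0,0],[1,-0.0041,-0.0563,0,0,0,0],[1,-0.0041,-0.0563,0,0,0,0],[1,-0.0041,-0.0563,0,0,0,0],[1,-0.0041,-0.0563,0,0,0,0],[1,-0.0041,-0.0563,0,0,0,0],[1,0,0,0.04,0,0,0],[1,0,0,0.04,0,0,0],[1,0,0,0,0,0,0],[1,0,0,0,0,0,0],[1,0,0,0,0,0,0]]}}

```text
time: 19.65
tcp_pos: [0.593, -0.3127, 0.054]
tcp_rot: [[-0.994, 0.112, 0.005], [0.112, 0.994, -0.002], [-0.005, -0.001, -1.0]]
force: [0.0, -0.0, 0.0]
opening: 1.002
grasp_force: 0.0
```

```bash
cat > prof.py <<'E'
from h import *
import pickle
def frame(c,h,c0,L,W,p,R,tag):
    "rectify the plane z=h in tool axes about c0 (the tool-plane offset, mm) and print along-fin profile of cross-fin gradient"
    xs=np.arange(-L/2-14,L/2+14.1,1.); ys=np.arange(-W/2-10,W/2+10.1,.5)
    gx,gy=np.meshgrid(xs,ys,indexing="ij")
    Xw=np.stack([gx,gy,0*gx],-1).reshape(-1,3)/1000@R.T+np.r_[c0,h]
    uv=proj(c,Xw).astype(np.float32).reshape(*gx.shape,2)
    g=cv2.cvtColor(c["color"],cv2.COLOR_RGB2GRAY).astype(np.float32)
    I=cv2.remap(g,uv[...,0].copy(),uv[...,1].copy(),cv2.INTER_LINEAR)
    G=np.abs(cv2.Sobel(I,cv2.CV_32F,0,0+1,ksize=3)) if False else np.abs(cv2.Sobel(I,cv2.CV_32F,1,0,ksize=3))
    a=G[:,20:-20].mean(1); print(tag,"along x from",xs[0],np.round(a).astype(int))
    b=I[(np.abs(xs)<L/2-6)].mean(0); print("across y from",ys[0],"step .5",np.round(b).astype(int))
    return I
def Rt(yaw): 
    a=yaw; Y=np.array([np.cos(a),np.sin(a),0]);Z=np.array([0,0,-1.]);return np.c_[np.cross(Y,Z),Y,Z]
E
python3 - <<'E'
from prof import *
c=pickle.load(open("l1.pkl","rb")); frame(c,.024,(.595,-.2055),50,50,None,Rt(np.radians(107.5)),"large(cal)")
c=snap("wrist"); pickle.dump(c,open("m1.pkl","wb")); plan((.5905,-.312,-.022),np.radians(83.5))
frame(c,.022,(.5905,-.312),36,36,None,Rt(np.radians(83.5)),"medium")
E
```

```text
large(cal) along x from -39.0 [ 6  6  6  7  8  9  7  5  4  3  3  3  3  4  6 10 15 18 21 25 28 31 35 37
 38 40 42 45 46 46 46 47 48 48 48 49 49 49 49 49 49 50 50 50 49 49 49 49
 50 50 51 51 51 51 51 50 50 50 50 50 50 51 50 47 36 28 31 31 25 17  9  6
  5  5  5  5  5  5  5]
across y from -35.0 step .5 [122 122 122 121 121 121 121 121 121 121 120 120 120 119 119 119 119 119
 122 128 133 134 128 117 101  85  78  84  96 104 108 111 115 123 130 132
 126 111  94  84  89  99 106 108 108 110 116 124 131 131 123 107  96  96
 103 107 108 108 109 111 117 126 132 131 122 111 106 107 108 109 109 108
 109 111 119 127 132 131 125 117 112 110 110 109 109 108 105 104 109 121
 129 129 123 115 110 108 108 108 106 101  94  93 103 119 128 128 121 114
 110 109 109 106 100  90  84  89 104 121 132 137 140 142 143 143 143 142
 142 142 142 143 143 143 143 143 143 143 143 143 144 144 144]
t 19.70 pos [ 0.5929 -0.3127  0.054 ] j6 -2.02 open 1.006 turn [-0.0011  0.0051  0.0007] shift after [0.0025 0.0005 0.076 ] before [0.0029 0.0006 0.076 ]
medium along x from -32.0 [ 3  3  3  3  4  4  4  4  4  4  4  4  4  4  7 10 14 16 19 22 24 24 25 31
 37 38 38 39 38 37 37 37 38 37 37 36 36 36 37 38 38 38 39 39 40 40 41 41
 41 36 25 23 27 26 20 13  7  6  6  7  6  5  5  5  5]
across y from -28.0 step .5 [112 112 112 112 112 111 110 110 110 110 110 110 110 110 110 109 110 113
 119 124 124 116 101  89  90  96  99  99 100 100 102 109 117 123 122 113
  99  95  97  98  99  99  99 100 103 111 119 124 122 115 106 101 101 101
 101 100 100  99 100 109 119 124 121 113 105 101 100 100 100  99  95  90
  93 107 121 124 119 110 103 100  99  99  98  94  86  83  94 111 124 130
 133 136 137 138 137 137 137 137 137 137 137 137 137 137 136 136 136 136
 136 136 136 136 135]
```

Call:
{"api": "step_arm", "payload": {"series": [[1,0.0021,0,0.03,-0.001,0.005,0],[1,0,0,0.03,0,0,0],[1,0,0,0.01,0,0,0],[1,0,0,0.003,0,0,0],[1,0,0,0,0,0,0],[1,0,0,0,0,0,0]]}}

```text
time: 20.45
tcp_pos: [0.5903, -0.3124, -0.0199]
tcp_rot: [[-0.994, 0.113, -0.001], [0.113, 0.994, 0.001], [0.001, 0.001, -1.0]]
force: [-0.8, -0.1, 0.1]
opening: 1.004
grasp_force: 0.0
```

Call:
{"api": "step_arm", "payload": {"series": [[-1,0,0,0.001,0,0,0],[-1,0,0,0,0,0,0],[-1,0,0,0,0,0,0],[-1,0,0,0,0,0,0],[-1,0,0,0,0,0,0],[-1,0,0,0,0,0,0],[-1,0,0,0,0,0,0]]}}

```text
time: 21.32
tcp_pos: [0.5897, -0.312, -0.022]
tcp_rot: [[-0.994, 0.113, -0.002], [0.113, 0.994, 0.002], [0.003, 0.001, -1.0]]
force: [0.9, -0.6, 3.5]
opening: 0.405
grasp_force: 61.5
```

Call:
{"api": "step_arm", "payload": {"series": [[-1,0,0,-0.005,0,0,0],[-1,0,0,-0.03,0,0,0],[-1,0,0,-0.05,0,0,0],[-1,0,0,-0.035,0,0,0],[-1,0,0,0,0,0,0],[-1,0,0,0,0,0,0]]}}

```text
time: 22.08
tcp_pos: [0.5888, -0.3114, 0.0961]
tcp_rot: [[-0.994, 0.113, -0.005], [0.113, 0.994, 0.003], [0.005, 0.003, -1.0]]
force: [-0.3, -0.6, -0.4]
opening: 0.404
grasp_force: 61.2
```

```bash
python3 -c "
from h import *
plan((.5132,.1114,.08),np.radians(103.5))"
```

```text
t 22.07 pos [ 0.5888 -0.3114  0.0961] j6 -2.02 open 0.404 turn [ 0.0036 -0.0049 -0.3487] shift after [-0.0252  0.4288  0.0161] before [0.1227 0.4115 0.0178]
```

Call:
{"api": "step_arm", "payload": {"series": [[-1,0,0,0,0.0018,-0.0025,-0.1743],[-1,0,0,0,0.0018,-0.0025,-0.1743],[-1,-0.00315,0.0536,0.002,0,0,0],[-1,-0.00315,0.0536,0.002,0,0,0],[-1,-0.00315,0.0536,0.002,0,0,0],[-1,-0.00315,0.0536,0.002,0,0,0],[-1,-0.00315,0.0536,0.002,0,0,0],[-1,-0.00315,0.0536,0.002,0,0,0],[-1,-0.00315,0.0536,0.002,0,0,0],[-1,-0.00315,0.0536,0.002,0,0,0],[-1,0,0,0,0,0,0],[-1,0,0,0,0,0,0],[-1,0,0,0,0,0,0]]}}

```text
time: 23.7
tcp_pos: [0.514, 0.1097, 0.08]
tcp_rot: [[-0.973, -0.232, 0.001], [-0.232, 0.973, -0.002], [-0.0, -0.002, -1.0]]
force: [-0.6, 0.1, -0.2]
opening: 0.405
grasp_force: 61.2
```

```bash
cat > held.py <<'E'
import sys
from prof import *
# held sink: profile about the assumed centre, in tool axes; args name h L W offset_x(mm) grasp_z yaw chipx chipy
h,L,W,ox,gz,yaw,cx,cy=map(float,sys.argv[1:])
c=snap("wrist"); pickle.dump(c,open("held_%d.pkl"%int(r.read_state()["time"]*10),"wb"))
p=np.array(r.read_state()["tcp_pos"]);R=Rt(np.radians(yaw))
ctr=p+R@[ox/1000,0,0]
frame(c,p[2]-gz+h,ctr[:2],L,W,p,R,"held top")
I=None
# chip near edge, seen ahead of the sink
ys=np.linspace(-W/2+6,W/2-6,30); xs=np.arange(L/2-8,L/2+10,.5)
g=cv2.cvtColor(c["color"],cv2.COLOR_RGB2GRAY).astype(np.float32)
gx,gy=np.meshgrid(xs,ys,indexing="ij"); uv=proj(c,(np.stack([gx,gy,0*gx],-1).reshape(-1,3)/1000@R.T+[cx,cy,.034])).astype(np.float32).reshape(*gx.shape,2)
print("chip near edge from x",xs[0],"step .5",np.round(cv2.remap(g,uv[...,0].copy(),uv[...,1].copy(),1).mean(1)).astype(int))
plan((cx-ctr[0]+p[0],cy-ctr[1]+p[1],gz+.036),np.radians(yaw))
E
python3 held.py .022 36 36 -1.1 -.022 103.5 .5143 .1117
```

```text
held top along x from -32.0 [ 75  74  74  74  74  75  76  76  68  47  46  53  53  51  55  73  83  84
  87  95 113 134 143 140 132 104  76  76  81  80  78  77  76  75  75  76
  74  71  69  70  70  69  67  63  59  55  54  53  53  52  52  53  52  49
  46  42  38  31  18  10  11  12  13  13  13]
across y from -28.0 step .5 [ 89  91  93  95  97  99 102 105 107 106 104  99  94  90  86  82  77  74
  72  77 112 163 185 175 146 119 117 134 145 148 148 148 155 174 190 194
 188 164 135 136 145 146 145 145 145 148 158 176 188 188 178 160 150 148
 148 148 147 147 146 145 147 163 177 178 169 155 147 146 147 148 147 143
 130 118 135 161 170 167 160 150 147 146 146 144 131 112 105 113 135 152
 140  98  57  46  46  49  53  60  66  71  78  86  90  91  89  84  76  70
  65  61  56  51  47]
chip near edge from x 10.0 step .5 [42 42 42 42 42 42 42 42 42 42 41 45 53 63 72 73 74 76 80 85 90 93 95 97
 97 97 97 97 97 97 97 97 97 97 97 97]
t 23.75 pos [0.5142 0.1096 0.0803] j6 -1.69 open 0.404 turn [-0.0019  0.0009 -0.002 ] shift after [0.0005 0.002  0.0663] before [0.0006 0.0022 0.0663]
```

Call:
{"api": "step_arm", "payload": {"series": [[-1,0.0017,0.002,0.03,-0.002,0.001,-0.002],[-1,0,0,0.02,0,0,0],[-1,0,0,0.01,0,0,0],[-1,0,0,0.003,0,0,0],[-1,0,0,0,0,0,0],[-1,0,0,0,0,0,0],[-1,0,0,0,0,0,0]]}}

```text
time: 24.62
tcp_pos: [0.5127, 0.1124, 0.0186]
tcp_rot: [[-0.972, -0.235, 0.002], [-0.235, 0.972, 0.0], [-0.002, 0.0, -1.0]]
force: [-0.4, -0.4, -0.7]
opening: 0.409
grasp_force: 61.2
```

```bash
python3 -c "
from h import *
R=np.array([-np.sin(np.radians(13.5)),np.cos(np.radians(13.5))]);f=np.array([R[1],-R[0]])
t=np.array([.5143,.1117])-.0023*f
plan((*t,.0125),np.radians(103.5))"
```

```text
t 24.62 pos [0.5127 0.1124 0.0186] j6 -1.70 open 0.409 turn [0.    0.002 0.002] shift after [ 0.0009 -0.001   0.0061] before [ 0.0009 -0.001   0.0061]
```

Call:
{"api": "step_arm", "payload": {"series": [[-1,0.0009,-0.001,0.003,0,0.002,0.002],[-1,0,0,0.0015,0,0,0],[-1,0,0,0.0008,0,0,0],[-1,0,0,0,0,0,0],[-1,0,0,0,0,0,0]]}}

```text
time: 25.25
tcp_pos: [0.5116, 0.1111, 0.0125]
tcp_rot: [[-0.972, -0.233, -0.001], [-0.233, 0.972, -0.0], [0.001, 0.0, -1.0]]
force: [-0.8, 0.1, -0.2]
opening: 0.407
grasp_force: 61.2
```

Call:
{"api": "step_arm", "payload": {"series": [[-1,0,0,0.0005,0,0,0],[-1,0,0,0.0004,0,0,0],[-1,0,0,0,0,0,0],[-1,0,0,0,0,0,0]]}}

```text
time: 25.75
tcp_pos: [0.5116, 0.1111, 0.012]
tcp_rot: [[-0.972, -0.233, -0.001], [-0.233, 0.972, -0.0], [0.001, 0.0, -1.0]]
force: [-1.2, -0.6, 3.2]
opening: 0.406
grasp_force: 61.6
```

Call:
{"api": "step_arm", "payload": {"series": [[0.3,0,0,0,0,0,0],[1,0,0,0,0,0,0],[1,0,0,0,0,0,0],[1,0,0,0,0,0,0],[1,0,0,0,0,0,0],[1,0,0,-0.02,0,0,0],[1,0,0,-0.05,0,0,0],[1,0,0,-0.04,0,0,0],[1,0,0,0,0,0,0],[1,0,0,0,0,0,0]]}}

```text
time: 27.0
tcp_pos: [0.5111, 0.1111, 0.1209]
tcp_rot: [[-0.972, -0.233, -0.002], [-0.233, 0.972, -0.0], [0.002, 0.0, -1.0]]
force: [-0.1, 0.1, -0.6]
opening: 1.0
grasp_force: 0.0
```

```bash
python3 -c "
from h import *
plan((.456,-.208,.05),np.radians(125.5))"
```

```text
t 27.00 pos [0.5111 0.1111 0.1209] j6 -1.70 open 1.000 turn [ 0.0007 -0.0021 -0.3841] shift after [ 0.2302 -0.2277  0.0709] before [ 0.1279 -0.2974  0.0711]
```

Call:
{"api": "step_arm", "payload": {"series": [[1,0,0,0,0,-0.002,-0.128],[1,0,0,0,0,0,-0.128],[1,0,0,0,0,0,-0.128],[1,0.0384,-0.038,0,0,0,0],[1,0.0384,-0.038,0,0,0,0],[1,0.0384,-0.038,0,0,0,0],[1,0.0384,-0.038,0,0,0,0],[1,0.0384,-0.038,0,0,0,0],[1,0.0384,-0.038,0,0,0,0],[1,0,0,0.035,0,0,0],[1,0,0,0.035,0,0,0],[1,0,0,0,0,0,0],[1,0,0,0,0,0,0],[1,0,0,0,0,0,0]]}}

```text
time: 28.75
tcp_pos: [0.4577, -0.2087, 0.053]
tcp_rot: [[-0.814, -0.581, 0.003], [-0.581, 0.814, -0.001], [-0.002, -0.003, -1.0]]
force: [-0.3, 0.5, 0.8]
opening: 1.0
grasp_force: 0.0
```

```bash
python3 - <<'E'
from prof import *
c=snap("wrist"); pickle.dump(c,open("sm1.pkl","wb")); plan((.456,-.208,-.020),np.radians(125.5))
frame(c,.020,(.456,-.208),24,24,None,Rt(np.radians(125.5)),"small")
# fin direction from the structure tensor of the tops
g=cv2.cvtColor(c["color"],cv2.COLOR_RGB2GRAY).astype(np.float32); R=Rt(np.radians(125.5))
xs=np.arange(-9,9,.5);gx,gy=np.meshgrid(xs,np.arange(-11,11,.5),indexing="ij")
uv=proj(c,np.stack([gx,gy,0*gx],-1).reshape(-1,3)/1000@R.T+[.456,-.208,.02]).astype(np.float32).reshape(*gx.shape,2)
I=cv2.remap(g,uv[...,0].copy(),uv[...,1].copy(),1); I=cv2.GaussianBlur(I,(0,0),1)
dx=np.gradient(I,axis=0)[2:-2,2:-2];dy=np.gradient(I,axis=1)[2:-2,2:-2]
# gradient should be along y; its angle off y:
print("fins off tool x by deg", .5*np.degrees(np.arctan2(2*(dx*dy).sum(),(dy**2-dx**2).sum())))
E
```

```text
t 28.80 pos [ 0.4577 -0.2087  0.0531] j6 -2.73 open 1.003 turn [-0.0027  0.002   0.0004] shift after [0.001  0.0015 0.0731] before [0.0011 0.0017 0.0731]
small along x from -26.0 [ 3  3  3  3  2  2  2  2  3  3  4  4  4  3  3  7 10 13 16 17 18 18 21 26
 29 31 31 30 30 30 30 30 31 32 32 32 32 29 22 15 23 25 22 17 12 10  8  8
  9  9  8  8  8]
across y from -22.0 step .5 [135 135 135 136 136 137 137 138 138 137 135 134 132 130 128 126 124 122
 122 124 128 129 126 118 114 116 119 118 116 115 113 112 112 114 121 127
 129 127 125 123 121 119 115 111 108 106 106 107 109 113 121 127 128 124
 119 115 113 111 110 108 107 105 100  98 109 122 130 132 134 135 136 136
 136 137 137 138 139 139 140 140 140 140 140 140 139 139 139 138 137]
fins off tool x by deg 14.257636
```

```bash
python3 - <<'E'
from prof import *
c=pickle.load(open("sm1.pkl","rb")); g=cv2.cvtColor(c["color"],cv2.COLOR_RGB2GRAY).astype(np.float32); R=Rt(np.radians(125.5))
ys=np.arange(-18,18.1,.5)
for x in(-11,-8,-5,-2,1,4,7,10):
    X=np.c_[np.full(len(ys),x),ys,0*ys]/1000@R.T+[.456,-.208,.02]; uv=proj(c,X).astype(np.float32)
    print(x,np.round(cv2.remap(g,uv[None,:,0].copy(),uv[None,:,1].copy(),1)[0]).astype(int))
E
```

```text
-11 [137 137 137 137 137 138 138 139 138 137 136 135 134 132 132 132 134 137
 138 138 138 138 138 138 137 136 135 133 133 133 134 134 134 134 134 133
 133 134 134 134 132 130 130 131 134 137 138 139 139 139 140 140 139 140
 138 135 132 132 133 134 135 136 136 136 136 137 137 137 137 137 136 136
 136]
-8 [139 138 137 136 135 134 134 135 136 136 135 134 133 131 127 123 126 132
 137 138 139 140 141 141 141 139 137 134 133 133 134 135 136 135 136 137
 137 137 137 135 131 127 127 130 134 136 138 139 138 138 137 137 138 136
 130 121 119 126 131 134 136 138 138 138 137 137 137 137 137 136 136 136
 136]
-5 [136 136 136 135 135 134 133 133 134 134 134 133 132 131 126 120 121 127
 131 132 133 133 133 133 133 133 132 132 132 132 132 133 133 132 133 133
 133 133 132 128 122 121 125 129 132 133 133 132 132 132 132 132 130 124
 109 103 111 123 130 132 134 134 134 134 134 134 134 135 136 137 137 138
 139]
-2 [137 137 136 136 136 136 135 135 135 134 134 133 132 130 126 120 120 127
 132 134 133 132 130 126 122 121 127 130 129 128 128 130 132 130 123 115
 107 103 101 103 108 114 122 128 131 133 133 13
[... 605 characters left out ...]
  99  99  99 100 103
 101 100 109 122 130 134 135 137 138 139 139 139 139 139 138 137 138 137
 138]
7 [108 105 102 102 103 103 104 104 103 103 105 113 123 128 127 117 104  98
  98  99  99  98  99 100  99 103 112 122 127 124 116 105  99  99  99  99
  99  98  98  98 100 108 120 126 124 116 106 100  99  99 100 102 109 115
 113 100 105 118 128 132 134 136 137 139 140 140 140 141 140 139 139 138
 138]
10 [102 103 101 102 103 103 103 103 103 104 107 114 123 128 126 118 105  98
  97  98  98  97  97  97  98 102 111 122 128 127 119 107  99  97  98  97
  97  97  97  97  97 104 118 125 123 115 104  98  97  97  97  98  97  95
  92  92 104 120 129 132 134 135 136 138 138 138 138 138 138 137 136 135
 135]
```

Call:
{"api": "step_arm", "payload": {"series": [[1,0.0008,0.0015,0.03,-0.0027,0.002,0],[1,0,0,0.03,0,0,0],[1,0,0,0.009,0,0,0],[1,0,0,0.002,0,0,0],[1,0,0,0,0,0,0],[1,0,0,0,0,0,0]]}}

```text
time: 29.55
tcp_pos: [0.4559, -0.208, -0.0183]
tcp_rot: [[-0.814, -0.581, -0.001], [-0.581, 0.814, 0.0], [0.0, 0.001, -1.0]]
force: [0.1, -0.0, 0.7]
opening: 1.002
grasp_force: 0.0
```

Call:
{"api": "step_arm", "payload": {"series": [[-1,0,0,0,0,0,0],[-1,0,0,0,0,0,0],[-1,0,0,0,0,0,0],[-1,0,0,0,0,0,0],[-1,0,0,0,0,0,0],[-1,0,0,0,0,0,0],[-1,0,0,0,0,0,0],[-1,0,0,0,0,0,0]]}}

```text
time: 30.55
tcp_pos: [0.4553, -0.2076, -0.0193]
tcp_rot: [[-0.814, -0.581, -0.002], [-0.581, 0.814, 0.001], [0.001, 0.002, -1.0]]
force: [0.1, 0.7, 3.4]
opening: 0.26
grasp_force: 60.2
```

Call:
{"api": "step_arm", "payload": {"series": [[-1,0,0,-0.005,0,0,0],[-1,0,0,-0.03,0,0,0],[-1,0,0,-0.05,0,0,0],[-1,0,0,-0.035,0,0,0],[-1,0,0,0,0,0,0],[-1,0,0,0,0,0,0]]}}

```text
time: 31.3
tcp_pos: [0.4544, -0.2071, 0.0993]
tcp_rot: [[-0.814, -0.581, -0.004], [-0.581, 0.814, 0.003], [0.002, 0.005, -1.0]]
force: [-0.1, -0.7, -0.8]
opening: 0.265
grasp_force: 59.7
```

```bash
python3 -c "
from h import *
plan((.5838,.2350,.08),np.radians(103.5))"
```

```text
t 31.30 pos [ 0.4544 -0.2071  0.0993] j6 -2.73 open 0.265 turn [ 0.0041 -0.0028  0.3839] shift after [-0.2291  0.3997  0.0193] before [-0.3621  0.2847  0.0199]
```

Call:
{"api": "step_arm", "payload": {"series": [[-1,0,0,0,0.0014,-0.001,0.128],[-1,0,0,0,0.0014,-0.001,0.128],[-1,0,0,0,0.0014,-0.001,0.128],[-1,-0.0286,0.05,0,0,0,0],[-1,-0.0286,0.05,0,0,0,0],[-1,-0.0286,0.05,0,0,0,0],[-1,-0.0286,0.05,0,0,0,0],[-1,-0.0286,0.05,0,0,0,0],[-1,-0.0286,0.05,0,0,0,0],[-1,-0.0286,0.05,0,0,0,0],[-1,-0.0286,0.05,0.019,0,0,0],[-1,0,0,0,0,0,0],[-1,0,0,0,0,0,0],[-1,0,0,0,0,0,0]]}}

```text
time: 33.05
tcp_pos: [0.584, 0.2335, 0.0808]
tcp_rot: [[-0.973, -0.232, 0.001], [-0.232, 0.973, -0.002], [-0.001, -0.002, -1.0]]
force: [-0.0, 0.1, -0.5]
opening: 0.263
grasp_force: 59.8
```

```bash
python3 held.py .020 24 24 -1.0 -.0193 103.5 .5846 .2352
```

```text
held top along x from -26.0 [ 36  37  38  41  44  47  48  50  52  54  57  58  59  60  67 103 152 174
 151 111  94  90  87  87  77  66  78  79  73  65  62  62  59  55  54  55
  55  55  51  45  45  46  46  43  40  38  30  17   9   4   3  10  14]
across y from -22.0 step .5 [ 67  72  78  86  92  95  98 102 107 113 116 114 105  87  69  57  50  47
  46  50  84 150 187 181 154 155 172 177 177 176 175 174 174 175 178 183
 184 181 174 175 180 180 174 160 147 146 147 147 144 151 162 163 160 155
 150 148 147 146 145 145 147 145 131 119 135 145 118  69  46  44  45  47
  54  65  83 102 113 115 112 107 101  97  94  90  83  73  62  53  49]
chip near edge from x 4.0 step .5 [43 43 43 43 43 43 43 42 42 42 42 43 47 56 67 74 76 76 79 83 88 92 94 95
 96 95 95 96 96 95 95 96 95 96 96 95]
t 33.10 pos [0.5843 0.2335 0.0813] j6 -1.51 open 0.263 turn [-0.0016  0.0016 -0.0017] shift after [0.0003 0.0016 0.0646] before [0.0004 0.0017 0.0646]
```

Call:
{"api": "step_arm", "payload": {"series": [[-1,0.0004,0.001,0.03,-0.0016,0.0016,-0.0017],[-1,0,0,0.02,0,0,0],[-1,0,0,0.01,0,0,0],[-1,0,0,0.003,0,0,0],[-1,0,0,0,0,0,0],[-1,0,0,0,0,0,0]]}}

```text
time: 33.85
tcp_pos: [0.5846, 0.2359, 0.0193]
tcp_rot: [[-0.972, -0.235, 0.002], [-0.235, 0.972, 0.001], [-0.002, 0.0, -1.0]]
force: [-0.6, 0.5, -0.9]
opening: 0.261
grasp_force: 59.8
```

```bash
python3 -c "
from h import *
f=np.array([np.cos(np.radians(13.5)),np.sin(np.radians(13.5))])
t=np.array([.5846,.2352])-.0013*f
plan((*t,.0152),np.radians(103.5))"
```

```text
t 33.85 pos [0.5846 0.2359 0.0193] j6 -1.51 open 0.261 turn [0.0002 0.0018 0.0016] shift after [ 0.0015 -0.0006  0.0041] before [ 0.0015 -0.0006  0.0041]
```

Call:
{"api": "step_arm", "payload": {"series": [[-1,0.0012,-0.0006,0.002,0,0.0018,0.0016],[-1,0,0,0.001,0,0,0],[-1,0,0,0.0005,0,0,0],[-1,0,0,0,0,0,0],[-1,0,0,0,0,0,0]]}}

```text
time: 34.48
tcp_pos: [0.5828, 0.2347, 0.0148]
tcp_rot: [[-0.972, -0.233, -0.002], [-0.233, 0.972, -0.0], [0.002, 0.0, -1.0]]
force: [-0.5, -0.4, 1.2]
opening: 0.26
grasp_force: 59.8
```

Call:
{"api": "step_arm", "payload": {"series": [[-1,0,0,0.0004,0,0,0],[-1,0,0,0.0003,0,0,0],[-1,0,0,0,0,0,0],[-1,0,0,0,0,0,0]]}}

```text
time: 34.98
tcp_pos: [0.5828, 0.2348, 0.0148]
tcp_rot: [[-0.972, -0.234, -0.002], [-0.234, 0.972, -0.0], [0.002, 0.0, -1.0]]
force: [-2.8, -1.0, 5.4]
opening: 0.264
grasp_force: 60.5
```

Call:
{"api": "step_arm", "payload": {"series": [[-1,0,0,-0.0003,0,0,0],[0,0,0,0,0,0,0],[1,0,0,0,0,0,0],[1,0,0,0,0,0,0],[1,0,0,0,0,0,0],[1,0,0,0,0,0,0],[1,0,0,-0.02,0,0,0],[1,0,0,-0.05,0,0,0],[1,0,0,-0.04,0,0,0],[1,0,0,0,0,0,0],[1,0,0,0,0,0,0]]}}

```text
time: 36.35
tcp_pos: [0.583, 0.2348, 0.1251]
tcp_rot: [[-0.972, -0.234, -0.001], [-0.234, 0.972, -0.0], [0.001, 0.0, -1.0]]
force: [-1.0, 0.2, 0.1]
opening: 0.999
grasp_force: 0.0
```

```bash
python3 -c "
from h import *
plan((.610,-.093,.06),np.radians(72))"
```

```text
t 36.35 pos [0.583  0.2348 0.1251] j6 -1.51 open 0.999 turn [-1.000e-04 -9.000e-04  5.498e-01] shift after [-0.1269 -0.3034  0.0651] before [ 0.0502 -0.325   0.0651]
```

Call:
{"api": "step_arm", "payload": {"series": [[1,0,0,0,0,-0.001,0.183],[1,0,0,0,0,0,0.183],[1,0,0,0,0,0,0.184],[1,-0.0211,-0.0506,0,0,0,0],[1,-0.0211,-0.0506,0,0,0,0],[1,-0.0211,-0.0506,0,0,0,0],[1,-0.0211,-0.0506,0,0,0,0],[1,-0.0211,-0.0506,0,0,0,0],[1,-0.0211,-0.0506,0,0,0,0],[1,0,0,0.035,0,0,0],[1,0,0,0.03,0,0,0],[1,0,0,0,0,0,0],[1,0,0,0,0,0,0],[1,0,0,0,0,0,0]]}}

```text
time: 38.1
tcp_pos: [0.6106, -0.0931, 0.0611]
tcp_rot: [[-0.951, 0.309, 0.002], [0.309, 0.951, -0.001], [-0.002, -0.0, -1.0]]
force: [0.0, 0.1, -0.4]
opening: 1.0
grasp_force: 0.0
```

```bash
python3 - <<'E'
from prof import *
c=snap("wrist"); pickle.dump(c,open("o1.pkl","wb")); plan((.610,-.093,-.020),np.radians(72))
g=cv2.cvtColor(c["color"],cv2.COLOR_RGB2GRAY).astype(np.float32); R=Rt(np.radians(72))
frame(c,.022,(.610,-.093),64,24,None,R,"oblong")
ys=np.arange(-18,18.1,.5)
for x in(-28,-20,-10,0,10,20,28):
    X=np.c_[np.full(len(ys),x),ys,0*ys]/1000@R.T+[.610,-.093,.022]; uv=proj(c,X).astype(np.float32)
    print(x,np.round(cv2.remap(g,uv[None,:,0].copy(),uv[None,:,1].copy(),1)[0]).astype(int))
E
```

```text
t 38.15 pos [ 0.6106 -0.0931  0.0611] j6 -1.49 open 1.000 turn [-0.0002  0.002   0.0002] shift after [ 0.0006 -0.      0.0811] before [ 0.0007 -0.      0.0811]
oblong along x from -46.0 [ 3  3  4  4  4  3  3  2  3  4  4  4  4  4  7 10 13 14 16 19 20 22 21 25
 30 31 30 29 29 30 30 30 31 31 31 31 31 30 30 31 31 31 31 31 32 32 32 33
 34 34 33 32 32 32 32 33 34 34 34 34 33 33 33 34 34 35 35 34 35 35 35 36
 36 36 36 35 35 32 23 14 25 26 20 13  8  5  5  5  4  3  3  3  3]
across y from -22.0 step .5 [106 106 106 106 106 106 106 105 105 105 105 105 105 105 105 105 105 106
 108 112 117 121 120 114 106 100  98  98  99 100  99  99 101 104 110 117
 122 122 117 111 104 101 100 100  99  99  98  97 100 106 114 120 120 116
 109 103 100  99  99  99  98  96  95  98 105 115 125 131 135 136 137 137
 137 137 137 137 137 137 138 138 138 139 139 139 138 138 138 137 137]
-28 [142 142 142 142 142 141 140 138 136 134 131 129 127 128 133 137 139 140
 141 141 141 141 140 139 136 132 130 131 133 136 138 139 139 139 139 138
 138 137 132 125 124 127 131 134 137 139 139 139 140 141 141 139 134 125
 117 120 125 130 
[... 1168 characters left out ...]
 97  96  97  97  96
  93  89  92 105 121 129 133 135 137 138 137 137 138 138 138 138 138 138
 138]
20 [101 101 101 101 101 101 101 101 101 101 101 101 108 116 123 125 120 109
  98  95  97  98  98  97  97  97  97 105 116 125 127 121 109 101  98  98
  98  98  97  97  97  95 100 111 122 125 119 107 101  98  97  97  98  97
  95  91  88  96 111 124 131 132 134 136 136 136 136 136 135 135 135 135
 135]
28 [104 104 103 102 101  99  99  99  99 101 101 103 107 113 121 126 125 116
 101  95  95  97  98  98  97  96  97 101 110 120 127 125 115 105 100  98
  98  98  98  97  96  95  97 106 118 125 125 116 106 100  98  98  97  97
  97  94  88  90 103 119 128 132 136 138 139 140 140 140 140 140 140 139
 139]
```

Call:
{"api": "step_arm", "payload": {"series": [[1,0.0003,0,0.035,0,0.002,0.034],[1,0,0,0.03,0,0,0],[1,0,0,0.012,0,0,0],[1,0,0,0.002,0,0,0],[1,0,0,0,0,0,0],[1,0,0,0,0,0,0]]}}

```text
time: 38.9
tcp_pos: [0.6102, -0.0933, -0.0181]
tcp_rot: [[-0.94, 0.341, -0.0], [0.341, 0.94, -0.0], [0.0, -0.0, -1.0]]
force: [-0.2, 0.3, -0.1]
opening: 0.999
grasp_force: 0.0
```

Call:
{"api": "step_arm", "payload": {"series": [[-1,0,0,0,0,0,0],[-1,0,0,0,0,0,0],[-1,0,0,0,0,0,0],[-1,0,0,0,0,0,0],[-1,0,0,0,0,0,0],[-1,0,0,0,0,0,0],[-1,0,0,0,0,0,0],[-1,0,0,0,0,0,0]]}}

```text
time: 39.9
tcp_pos: [0.6094, -0.0931, -0.0193]
tcp_rot: [[-0.94, 0.341, -0.002], [0.341, 0.94, 0.0], [0.002, -0.0, -1.0]]
force: [-1.4, 0.4, 2.3]
opening: 0.265
grasp_force: 61.1
```

Call:
{"api": "step_arm", "payload": {"series": [[-1,0,0,-0.005,0,0,0],[-1,0,0,-0.03,0,0,0],[-1,0,0,-0.05,0,0,0],[-1,0,0,-0.035,0,0,0],[-1,0,0,0,0,0,0],[-1,0,0,0,0,0,0]]}}

```text
time: 40.65
tcp_pos: [0.6083, -0.0928, 0.099]
tcp_rot: [[-0.94, 0.341, -0.005], [0.341, 0.94, 0.001], [0.005, -0.001, -1.0]]
force: [0.0, -0.6, -0.9]
opening: 0.264
grasp_force: 60.7
```

```bash
python3 -c "
from h import *
plan((.489,.2174,.08),np.radians(103.5))"
```

```text
t 40.65 pos [ 0.6083 -0.0928  0.099 ] j6 -1.46 open 0.264 turn [ 0.0008 -0.005  -0.584 ] shift after [0.0436 0.3295 0.019 ] before [0.218  0.2509 0.0199]
```

Call:
{"api": "step_arm", "payload": {"series": [[-1,0,0,0,0,-0.005,-0.146],[-1,0,0,0,0,0,-0.146],[-1,0,0,0,0,0,-0.146],[-1,0,0,0,0,0,-0.146],[-1,0.00727,0.0549,0,0,0,0],[-1,0.00727,0.0549,0,0,0,0],[-1,0.00727,0.0549,0,0,0,0],[-1,0.00727,0.0549,0,0,0,0],[-1,0.00727,0.0549,0,0,0,0],[-1,0.00727,0.0549,0.019,0,0,0],[-1,0,0,0,0,0,0],[-1,0,0,0,0,0,0],[-1,0,0,0,0,0,0]]}}

```text
time: 42.28
tcp_pos: [0.4905, 0.2159, 0.0806]
tcp_rot: [[-0.973, -0.232, 0.002], [-0.232, 0.973, -0.001], [-0.001, -0.002, -1.0]]
force: [-0.3, -0.3, -0.5]
opening: 0.261
grasp_force: 60.7
```

```bash
python3 held.py .022 64 24 -1.0 -.0193 103.5 .4899 .2176
```

```text
held top along x from -46.0 [  7  10  14  17  43  81 103 108 109 109 109 108  95  67  54  62  76  82
  82  80  76  80  86  87  87  87  84  73  65  68  72  73  76  80  82  81
  82  84  84  81  78  73  70  70  71  72  70  66  64  62  59  59  58  57
  56  55  55  55  52  51  51  51  49  49  53  56  57  55  53  53  54  55
  56  58  57  57  58  59  58  52  47  44  42  40  32  19  15  17  18  17
  18  18  18]
across y from -22.0 step .5 [ 68  69  70  72  74  76  78  80  82  84  86  88  88  84  80  76  72  69
  72  90 125 160 170 154 127 124 142 153 157 159 159 159 159 160 166 174
 176 170 154 152 159 160 160 158 156 156 157 157 151 153 166 171 168 161
 155 151 148 148 148 148 149 143 124 118 144 163 156 126  91  69  64  67
  70  74  78  81  81  80  78  76  74  71  69  66  64  62  60  59  58]
chip near edge from x 24.0 step .5 [41 41 40 40 40 40 40 40 40 40 40 42 50 64 72 74 74 75 79 84 88 91 93 93
 93 93 93 93 93 93 93 93 93 93 93 93]
t 42.33 pos [0.4907 0.2159 0.0809] j6 -1.49 open 0.263 turn [-0.0015  0.002  -0.0019] shift after [0.0014 0.0018 0.0642] before [0.0015 0.0019 0.0642]
```

Call:
{"api": "step_arm", "payload": {"series": [[-1,0.0016,0.0011,0.03,-0.0015,0.002,-0.0019],[-1,0,0,0.02,0,0,0],[-1,0,0,0.01,0,0,0],[-1,0,0,0.003,0,0,0],[-1,0,0,0,0,0,0],[-1,0,0,0,0,0,0]]}}

```text
time: 43.08
tcp_pos: [0.4891, 0.2179, 0.0188]
tcp_rot: [[-0.972, -0.235, 0.002], [-0.235, 0.972, 0.001], [-0.002, 0.0, -1.0]]
force: [0.2, -0.2, -0.9]
opening: 0.265
grasp_force: 60.7
```

```bash
python3 -c "
from h import *
f=np.array([np.cos(np.radians(13.5)),np.sin(np.radians(13.5))])
t=np.array([.4899,.2176])-.0011*f
plan((*t,.0152),np.radians(103.5))"
```

```text
t 43.08 pos [0.4891 0.2179 0.0188] j6 -1.49 open 0.265 turn [0.0003 0.0016 0.0018] shift after [ 0.0004 -0.0005  0.0036] before [ 0.0004 -0.0005  0.0036]
```

Call:
{"api": "step_arm", "payload": {"series": [[-1,0,-0.0005,0.002,0,0.0016,0.0018],[-1,0,0,0.001,0,0,0],[-1,0,0,0.0003,0,0,0],[-1,0,0,0,0,0,0],[-1,0,0,0,0,0,0]]}}

```text
time: 43.7
tcp_pos: [0.4884, 0.2172, 0.0146]
tcp_rot: [[-0.972, -0.234, -0.002], [-0.234, 0.972, -0.0], [0.002, 0.0, -1.0]]
force: [-0.5, 0.1, 1.2]
opening: 0.26
grasp_force: 60.9
```

Call:
{"api": "step_arm", "payload": {"series": [[-1,0,0,0.0003,0,0,0],[-1,0,0,0,0,0,0],[-1,0,0,0,0,0,0]]}}

```text
time: 44.08
tcp_pos: [0.4885, 0.2172, 0.0147]
tcp_rot: [[-0.972, -0.234, -0.002], [-0.234, 0.972, -0.0], [0.002, 0.0, -1.0]]
force: [-2.8, -1.2, 5.4]
opening: 0.264
grasp_force: 61.4
```

Call:
{"api": "step_arm", "payload": {"series": [[-1,0,0,-0.0003,0,0,0],[0,0,0,0,0,0,0],[1,0,0,0,0,0,0],[1,0,0,0,0,0,0],[1,0,0,0,0,0,0],[1,0,0,0,0,0,0],[1,0,0,-0.02,0,0,0],[1,0,0,-0.05,0,0,0],[1,0,0,-0.05,0,0,0],[1,0,-0.025,-0.04,0,0,0],[1,0,-0.025,-0.03,0,0,0],[1,0,0,0,0,0,0],[1,0,0,0,0,0,0]]}}

```text
time: 45.7
tcp_pos: [0.4998, 0.1688, 0.2033]
tcp_rot: [[-0.972, -0.233, -0.003], [-0.233, 0.972, -0.0], [0.003, 0.001, -1.0]]
force: [-0.9, -0.6, -0.7]
opening: 1.002
grasp_force: 0.0
```

```bash
python3 - <<'E'
from h import *
import pickle
c=snap("wrist"); pickle.dump(c,open("f1.pkl","wb")); save(c,"f1",(130,60,430,320),2.3); print(r.read_state()["tcp_pos"])
a=np.radians(13.5);Q=np.array([[np.cos(a),-np.sin(a)],[np.sin(a),np.cos(a)]])
for n,ctr,L,W,h in(("large",(.6112,.1393),50,50,.024),("medium",(.5143,.1117),36,36,.022),("small",(.5846,.2352),24,24,.02),("oblong",(.4899,.2176),64,24,.022)):
    q=np.array([(-L,-W),(-L,W),(L,W),(L,-W)])/2000@Q.T+ctr
    print(n,"top corners",np.round((proj(c,np.c_[q,np.full(4,.034+h)])-[130,60])*2.3).tolist(),"near bottom",np.round((proj(c,np.c_[q,np.full(4,.034)])[:2]-[130,60])*2.3).tolist())
E
```

```text
[0.49937743 0.16889042 0.2026285 ]
large top corners [[148.0, 471.0], [270.0, 472.0], [273.0, 577.0], [157.0, 576.0]] near bottom [[160.0, 447.0], [274.0, 447.0]]
medium top corners [[140.0, 244.0], [234.0, 244.0], [237.0, 335.0], [146.0, 335.0]] near bottom [[152.0, 234.0], [241.0, 234.0]]
small top corners [[421.0, 488.0], [478.0, 488.0], [475.0, 538.0], [419.0, 538.0]] near bottom [[417.0, 467.0], [471.0, 467.0]]
oblong top corners [[443.0, 209.0], [507.0, 210.0], [498.0, 371.0], [438.0, 371.0]] near bottom [[437.0, 201.0], [497.0, 202.0]]
```

View pics/f1.png

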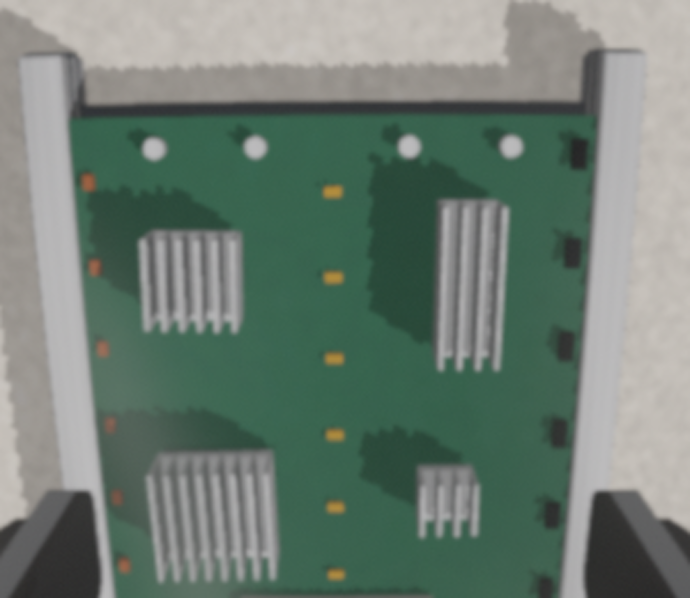

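The final view shows all four sinks flat on their chips with fins along the rails: medium (190,282), oblong (472,285), large (213,515), small (448,502). Small and oblong fit within 0.5 mm and medium within 1 mm. Large's near edge is at row 453 against 447 predicted, so I check whether its chip peeks out.

```bash
python3 - <<'E'
from prof import *
c=pickle.load(open("f1.pkl","rb")); R=Rt(np.radians(103.5))
for n,ctr,L,W,h in(("large",(.6112,.1393),50,50,.024),("medium",(.5143,.1117),36,36,.022),("small",(.5846,.2352),24,24,.02),("oblong",(.4899,.2176),64,24,.022)):
    xs=np.arange(L/2-6,L/2+8,1.); 
    for y0,y1 in((-W/2+4,-2),(2,W/2-4)):
        ys=np.linspace(y0,y1,15); gx,gy=np.meshgrid(xs,ys,indexing="ij")
        uv=proj(c,np.stack([gx,gy,0*gx],-1).reshape(-1,3)/1000@R.T+np.r_[ctr,.034]).astype(np.float32).reshape(*gx.shape,2)
        I=cv2.remap(c["color"],uv[...,0].copy(),uv[...,1].copy(),1).mean(1)
        print(n,"x from",xs[0],"R",np.round(I[:,0]).astype(int),"G",np.round(I[:,1]).astype(int))
E
```

```text
large x from 19.0 R [126 126 122 113  98  81  69  64  63  63  63  63  62  62] G [128 127 123 114 102  90  84  84  85  86  86  86  86  86]
large x from 19.0 R [130 130 126 118 105  86  67  54  50  50  50  51  52  53] G [131 130 127 120 109  95  84  78  78  79  80  82  84  86]
medium x from 12.0 R [135 135 135 133 127 124 124 114  89  60  47  45  45  44] G [135 135 135 133 127 124 124 117  99  83  76  75  75  75]
medium x from 12.0 R [142 142 142 138 132 127 124 109  81  56  47  46  47  49] G [142 142 142 138 132 128 125 114  96  82  77  78  81  84]
small x from 6.0 R [126 127 128 129 127 120 109  91  70  54  46  44  43  43] G [126 127 128 129 127 121 112  99  87  78  74  73  73  73]
small x from 6.0 R [123 124 126 127 126 120 110  93  72  56  49  47  48  49] G [123 124 126 127 126 121 112 101  89  82  79  78  79  82]
oblong x from 26.0 R [135 135 135 133 130 126 118  95  63  46  42  42  42  42] G [135 135 135 133 130 127 120 103  83  74  73  72  72  72]
oblong x from 26.0 R [134 135 134 130 125 122 116  95  65  48  44  46  50  53] G [134 135 133 130 125 122 118 104  86  77  76  79  85  92]
```

No chip shows, but relative to the other three the large sink sits about 2 mm too far towards the fan. There is time left, so I regrip it, lift it a little and shift it back.

```bash
python3 -c "
from h import *
plan((.6100,.139,.07),np.radians(103.6))"
```

```text
t 45.75 pos [0.4994 0.1689 0.2026] j6 -1.58 open 1.001 turn [ 0.0006 -0.0046 -0.0014] shift after [-0.1005 -0.0551  0.1326] before [-0.1012 -0.055   0.1321]
```

Call:
{"api": "step_arm", "payload": {"series": [[1,-0.0335,-0.0184,0.02,0,-0.0046,0],[1,-0.0335,-0.0184,0.02,0,0,0],[1,-0.0335,-0.0184,0.02,0,0,0],[1,0,0,0.04,0,0,0],[1,0,0,0.0326,0,0,0],[1,0,0,0,0,0,0],[1,0,0,0,0,0,0]]}}

```text
time: 46.62
tcp_pos: [0.6114, 0.1391, 0.0723]
tcp_rot: [[-0.972, -0.234, 0.003], [-0.234, 0.972, 0.001], [-0.003, 0.0, -1.0]]
force: [0.0, 0.1, 0.6]
opening: 1.002
grasp_force: 0.0
```

```bash
python3 -c "
from h import *
plan((.6100,.139,.0135),np.radians(103.6))"
```

```text
t 46.62 pos [0.6114 0.1391 0.0723] j6 -1.67 open 1.002 turn [ 0.0002  0.0029 -0.0009] shift after [0.0013 0.0002 0.0588] before [0.0015 0.0002 0.0588]
```

Call:
{"api": "step_arm", "payload": {"series": [[1,0.0013,0.0002,0.03,0,0.0029,0],[1,0,0,0.02,0,0,0],[1,0,0,0.006,0,0,0],[1,0,0,0,0,0,0],[1,0,0,0,0,0,0],[-1,0,0,0,0,0,0],[-1,0,0,0,0,0,0],[-1,0,0,0,0,0,0],[-1,0,0,0,0,0,0],[-1,0,0,0,0,0,0],[-1,0,0,0,0,0,0]]}}

```text
time: 48.0
tcp_pos: [0.611, 0.1385, 0.0171]
tcp_rot: [[-0.972, -0.234, 0.002], [-0.234, 0.972, 0.0], [-0.002, -0.0, -1.0]]
force: [-0.1, -0.3, 5.8]
opening: 0.567
grasp_force: 64.3
```

Call:
{"api": "step_arm", "payload": {"series": [[-1,0,0,-0.0025,0,0,0],[-1,0,0,0,0,0,0],[-1,0.0022,0,0,0,0,0],[-1,0,0,0,0,0,0],[-1,0,0,0,0,0,0]]}}

```text
time: 48.62
tcp_pos: [0.6078, 0.1379, 0.0183]
tcp_rot: [[-0.972, -0.234, -0.0], [-0.234, 0.972, 0.0], [0.0, 0.0, -1.0]]
force: [-0.5, -0.1, -0.4]
opening: 0.571
grasp_force: 63.8
```

Call:
{"api": "step_arm", "payload": {"series": [[-1,0,0,0.001,0,0,0],[-1,0,0,0.0005,0,0,0],[-1,0,0,0,0,0,0],[-1,0,0,0,0,0,0]]}}

```text
time: 49.12
tcp_pos: [0.608, 0.1379, 0.0171]
tcp_rot: [[-0.972, -0.234, 0.0], [-0.234, 0.972, 0.0], [-0.0, 0.0, -1.0]]
force: [-1.2, -0.3, -0.4]
opening: 0.566
grasp_force: 63.7
```

Call:
{"api": "step_arm", "payload": {"series": [[-1,-0.0007,0,0,0,0,0],[-1,0,0,0.0004,0,0,0],[-1,0,0,0,0,0,0],[-1,0,0,0,0,0,0]]}}

```text
time: 49.62
tcp_pos: [0.6088, 0.1382, 0.0171]
tcp_rot: [[-0.972, -0.234, 0.0], [-0.234, 0.972, 0.0], [-0.0, 0.0, -1.0]]
force: [-2.4, -0.8, 4.5]
opening: 0.569
grasp_force: 64.1
```

Call:
{"api": "step_arm", "payload": {"series": [[-1,0,0,0.0004,0,0,0],[-1,0,0,0,0,0,0],[-1,0,0,0,0,0,0]]}}

```text
time: 50.0
tcp_pos: [0.6088, 0.1381, 0.0171]
tcp_rot: [[-0.972, -0.234, -0.0], [-0.234, 0.972, 0.0], [-0.0, 0.0, -1.0]]
force: [-4.1, -1.0, 6.8]
opening: 0.566
grasp_force: 64.5
```

On the chip with 4–7 N. I release, retreat to the viewing place and check.

Call:
{"api": "step_arm", "payload": {"series": [[-1,0,0,-0.0006,0,0,0],[0.5,0,0,0,0,0,0],[1,0,0,0,0,0,0],[1,0,0,0,0,0,0],[1,0,0,0,0,0,0],[1,0,0,-0.03,0,0,0],[1,0,0,-0.04,0,0,0],[1,0.0335,0.0184,-0.04,0,0,0],[1,0.0335,0.0184,-0.04,0,0,0],[1,0.0335,0.0184,-0.035,0,0,0],[1,0,0,0,0,0,0],[1,0,0,0,0,0,0],[1,0,0,0,0,0,0]]}}

```text
time: 51.62
tcp_pos: [0.4978, 0.1678, 0.2]
tcp_rot: [[-0.972, -0.233, -0.003], [-0.233, 0.972, -0.001], [0.003, 0.0, -1.0]]
force: [-0.6, 0.3, -0.6]
opening: 0.998
grasp_force: 0.0
```

```bash
python3 - <<'E'
from prof import *
c=snap("wrist"); pickle.dump(c,open("f2.pkl","wb")); save(c,"f2",(130,60,430,320),2.3); R=Rt(np.radians(103.5))
a=np.radians(13.5);Q=np.array([[np.cos(a),-np.sin(a)],[np.sin(a),np.cos(a)]])
for n,ctr,L,W,h in(("large",(.6112,.1393),50,50,.024),("medium",(.5143,.1117),36,36,.022),("small",(.5846,.2352),24,24,.02),("oblong",(.4899,.2176),64,24,.022)):
    q=np.array([(-L,-W),(-L,W),(L,W),(L,-W)])/2000@Q.T+ctr
    print(n,"top",np.round((proj(c,np.c_[q,np.full(4,.034+h)])-[130,60])*2.3).tolist(),"near bottom",np.round((proj(c,np.c_[q,np.full(4,.034)])[:2]-[130,60])*2.3).tolist())
    xs=np.arange(L/2-6,L/2+8,1.);ys=np.linspace(-W/2+4,W/2-4,25); gx,gy=np.meshgrid(xs,ys,indexing="ij")
    uv=proj(c,np.stack([gx,gy,0*gx],-1).reshape(-1,3)/1000@R.T+np.r_[ctr,.034]).astype(np.float32).reshape(*gx.shape,2)
    print("  edge R from",xs[0],np.round(cv2.remap(c["color"],uv[...,0].copy(),uv[...,1].copy(),1).mean(1)[:,0]).astype(int))
s=r.read_state();print(s["time"],s["tcp_pos"])
E
```

```text
large top [[148.0, 479.0], [271.0, 480.0], [274.0, 586.0], [157.0, 585.0]] near bottom [[160.0, 455.0], [275.0, 455.0]]
  edge R from 19.0 [126 128 129 127 122 112  98  80  64  59  58  58  58  58]
medium top [[140.0, 251.0], [235.0, 251.0], [238.0, 343.0], [146.0, 343.0]] near bottom [[152.0, 241.0], [241.0, 240.0]]
  edge R from 12.0 [140 140 140 136 129 126 125 113  86  59  48  46  47  47]
small top [[423.0, 496.0], [481.0, 496.0], [478.0, 546.0], [421.0, 547.0]] near bottom [[419.0, 475.0], [474.0, 474.0]]
  edge R from 6.0 [126 127 129 129 127 121 110  94  73  54  45  43  43  44]
oblong top [[446.0, 216.0], [510.0, 216.0], [501.0, 379.0], [440.0, 379.0]] near bottom [[439.0, 208.0], [499.0, 208.0]]
  edge R from 26.0 [139 140 139 136 130 127 120  97  65  47  44  45  46  48]
51.675 [0.49783888 0.16779027 0.19994639]
```

View pics/f2.png

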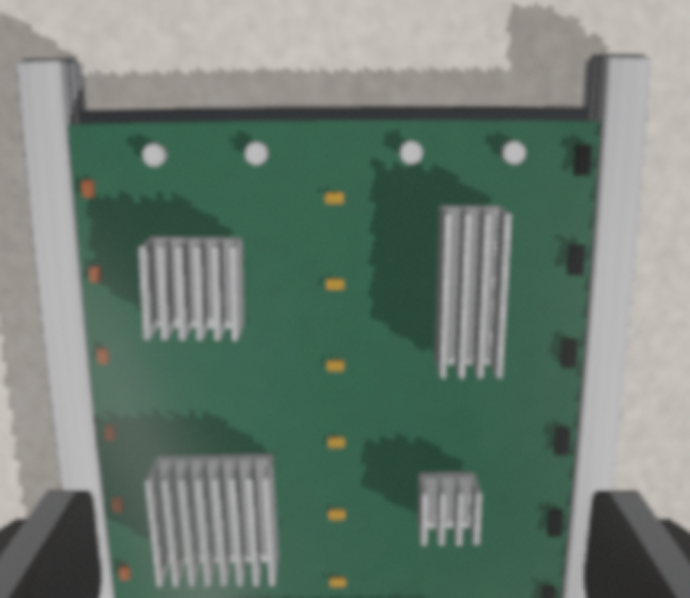

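All four lie flat and centred, and the large sink's near edge now agrees with the others. I hand in.

```bash
python3 -c "
from plant import r
print(r.sign_off())"
```

```text
the job is handed in; nothing more can be done
None
```

All four heat sinks are on their matching chips, lying flat with fins along the rails and centred to about 1 mm by the last wrist view; the job was handed in at about 52 s, though one early missed grasp pressed the large sink with about 9 N on the table.

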